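# Set up the leather stamping station

## Task

Set up the leather stamping station: seat the die block fully home on the two pegs of the blue base, then lower the T-key down the lock column onto the square stem, turn it clockwise so that the red dog swings over the block's foot, and stand the key back in its white tube. Also press every stamping tool lying on the bench down into a free clip of the rack, one per clip, so that the yellow jaw snaps shut over it. Leave the other things on the bench alone.

Things in the scene. Friction and masses are not known exactly. Their poses are not given: they have to be found in the camera images.
- station: fixed blue base plate, 100 (own x) x 215 (own y) x 12 mm, on the bench. Two upright steel pegs, 10 mm thick, 12 mm tall, top 5 mm tapered, stand on it at own y = -48 and +48 mm, x = 0. At own (0, +108 mm) stands the octagonal blue lock column, 54 mm wide, with a deep shaft down its middle. Origin: on the bench, midway between the pegs; z up
- seat (a point): point on top of the blue plate midway between the pegs (12 mm above the bench), axes as the station's: where the underside centre of the die block belongs
- shaft_mouth (a point): centre of the mouth of the lock column's shaft, 147 mm above the bench. The mouth flares to about 56 mm; below it the bore is 42 mm wide and straight. The square stem stands in the middle of the bore, its top 91 mm below the mouth
- stem_top (a point): centre of the top of the brass stem inside the shaft, 56 mm above the bench. The stem is 16 mm square; its top 7 mm is a cone tapering to 9 mm wide. Turns with the stem: its x axis is the direction of the red dog (square to two faces of the stem), z up
- lock (a joint): angle of stem and red dog, rad, growing clockwise from above: 0 = dog along station +x (unlocked; starts 0 to 0.3), stop at 1.57 = along station -y, over the block's foot (locked). The dog is an arm on the stem, coming out at the column's foot, end 62 mm from the axis, 26 to 32 mm above the bench; it passes 2 mm over a seated block's foot, else is blocked. Friction 0.12 N m; stays where left
- die_block: loose aluminium die block, 0.55 kg: foot plate 56 (own x) x 124 (own y) x 12 mm with a 13 mm through hole at own y = -48 and +48 mm; on its middle an upper body 56 (x) x 70 (y) from 12 to 38 mm high, with a patterned brass die up to 42 mm on top. Grasp across its 56 mm width. Origin: centre of the underside; z up. Fits the pegs either way round
- tkey: loose T-key, 0.3 kg, standing in its white tube. Origin: centre of the socket mouth at its lower end; z up the rod. Socket 25 mm square outside, 19 mm square and 22 mm deep inside, sides along own x and y (any quarter turn fits the stem, 0.2 rad play either way). Steel rod 14 mm thick. Orange crossbar 100 mm long (own x), 16 mm wide (y), 18 mm high, centred 156 mm above the origin
- park (a point): centre of the floor of the T-key's stand, 8 mm above the bench: where the key's socket mouth stands when parked (any yaw). The stand is fixed: a dark plate 80 x 80 x 8 mm with an upright white octagonal tube, bore 42 mm, flared mouth 95 mm above the bench
- rack: fixed clip rack: wooden plate 120 (own x) x 245 (own y) x 10 mm with three clips 80 mm apart along own y. Each holds a tool along the rack's x: two steel forks 90 mm apart, 10 mm thick, slot 13.6 mm wide, open upwards, with a sprung yellow jaw on the +y side serving both. Between the forks is 80 mm of room for fingers, 38 mm deep below the tool's axis. Origin: on the bench, centre of the plate
- clip1 (a point): axis point, midway between the forks, of a stamping tool seated in clip 1 (rack own y = -80 mm), 48 mm above the bench; axes as the rack's
- clip2 (a point): the same for clip 2 (rack own y = 0)
- clip3 (a point): the same for clip 3 (rack own y = +80 mm)
- jaw1 (a joint): angle of the yellow jaw of clip 1, rad: 0 = shut, grows as it swings aside (to about 0.1 as the tool passes). Its sloped nose reaches from 6 to 20 mm above the seated axis and juts 3 mm over the slot; a push of about 10 N straight down on the tool swings it aside; it snaps shut over the seated tool
- jaw2 (a joint): angle of the yellow jaw of clip 2, rad: 0 = shut, grows as it swings aside (to about 0.1 as the tool passes). Its sloped nose reaches from 6 to 20 mm above the seated axis and juts 3 mm over the slot; a push of about 10 N straight down on the tool swings it aside; it snaps shut over the seated tool
- jaw3 (a joint): angle of the yellow jaw of clip 3, rad: 0 = shut, grows as it swings aside (to about 0.1 as the tool passes). Its sloped nose reaches from 6 to 20 mm above the seated axis and juts 3 mm over the slot; a push of about 10 N straight down on the tool swings it aside; it snaps shut over the seated tool
- stamp1: loose leather stamping tool, 0.12 kg: steel rod 12 mm thick, 150 mm long along own x, with a square red grip 16 x 16 mm, 56 mm long, at its middle. Origin: on its axis at mid length (8 mm above the bench when lying there). Either end may point either way; may be absent
- stamp2: loose leather stamping tool, 0.12 kg: steel rod 12 mm thick, 150 mm long along own x, with a square blue grip 16 x 16 mm, 56 mm long, at its middle. Origin: on its axis at mid length (8 mm above the bench when lying there). Either end may point either way; may be absent
- stamp3: loose leather stamping tool, 0.12 kg: steel rod 12 mm thick, 150 mm long along own x, with a square green grip 16 x 16 mm, 56 mm long, at its middle. Origin: on its axis at mid length (8 mm above the bench when lying there). Either end may point either way; may be absent
- glue: bystander: white glue bottle with red cap, 60 mm wide, 130 mm tall; origin at the centre of its underside; leave alone
- spool_orange: bystander: orange thread spool, 40 mm wide, 48 mm tall; origin at the centre of its underside; leave alone
- spool_black: bystander: black thread spool, 40 mm wide, 48 mm tall; origin at the centre of its underside; leave alone
- bowl: bystander: aluminium bowl, 90 mm wide, 40 mm tall; origin at the centre of its underside; leave alone
- paint_jar: bystander: small amber jar, 48 mm wide, 55 mm tall; origin at the centre of its underside; leave alone
- weight: bystander: round brass weight, 52 mm wide, 35 mm tall; origin at the centre of its underside; leave alone
Things that resemble listed ones, but are neither listed nor needed, are in the scene too. There is more than one size of the tkey; the job needs the larger.

How it is judged:
On the way, in this order (a step that is already met when the one before it is completed fails the run):
1. the die block sits fully down on both pegs, the lock still open (x of die_block in the frame of seat between -0.004 and 0.004 m and y of die_block in the frame of seat between -0.004 and 0.004 m and z of die_block in the frame of seat below 0.003 m and angle between die_block's own z axis and vertical below 0.05 rad and angle between the x axis of die_block and the x axis of station, either way round below 0.08 rad and value of joint lock below 0.6 rad), for 0.2 s.
2. the T-key is down the shaft on the stem, the lock still open, the block seated (all of step 1 and horizontal distance between tkey and stem_top below 0.006 m and z of tkey in the frame of stem_top below -0.015 m and angle between tkey's own z axis and vertical below 0.12 rad), for 0.1 s.
3. the stem is turned to locked with the T-key on it (horizontal distance between tkey and stem_top below 0.006 m and z of tkey in the frame of stem_top below -0.015 m and angle between tkey's own z axis and vertical below 0.12 rad and x of die_block in the frame of seat between -0.004 and 0.004 m and y of die_block in the frame of seat between -0.004 and 0.004 m and z of die_block in the frame of seat below 0.003 m and angle between die_block's own z axis and vertical below 0.05 rad and angle between the x axis of die_block and the x axis of station, either way round below 0.08 rad and value of joint lock above 1.25 rad), for 0.1 s.
4. the T-key stands in its white tube again (horizontal distance between tkey and park below 0.012 m and z of tkey in the frame of park below 0.006 m and angle between tkey's own z axis and vertical below 0.15 rad), for 0.2 s.
At the end, for the whole second after the job is handed in: Block flat on the base within 4 mm of its place; lock past 1.25 rad; T-key standing in its tube (12 mm, down to 6 mm); every tool present in a clip (3 mm sideways and in height, 16 mm lengthwise) with its jaw shut; all at rest (all of step 4 and x of die_block in the frame of seat between -0.004 and 0.004 m and y of die_block in the frame of seat between -0.004 and 0.004 m and z of die_block in the frame of seat below 0.003 m and angle between die_block's own z axis and vertical below 0.05 rad and angle between the x axis of die_block and the x axis of station, either way round below 0.08 rad and value of joint lock above 1.25 rad and ((x of stamp1 in the frame of clip1 between -0.016 and 0.016 m and y of stamp1 in the frame of clip1 between -0.003 and 0.003 m and z of stamp1 in the frame of clip1 between -0.003 and 0.003 m and angle between the x axis of stamp1 and the x axis of rack, either way round below 0.06 rad and value of joint jaw1 below 0.06 rad) or (x of stamp1 in the frame of clip2 between -0.016 and 0.016 m and y of stamp1 in the frame of clip2 between -0.003 and 0.003 m and z of stamp1 in the frame of clip2 between -0.003 and 0.003 m and angle between the x axis of stamp1 and the x axis of rack, either way round below 0.06 rad and value of joint jaw2 below 0.06 rad) or (x of stamp1 in the frame of clip3 between -0.016 and 0.016 m and y of stamp1 in the frame of clip3 between -0.003 and 0.003 m and z of stamp1 in the frame of clip3 between -0.003 and 0.003 m and angle between the x axis of stamp1 and the x axis of rack, either way round below 0.06 rad and value of joint jaw3 below 0.06 rad)) and ((x of stamp2 in the frame of clip1 between -0.016 and 0.016 m and y of stamp2 in the frame of clip1 between -0.003 and 0.003 m and z of stamp2 in the frame of clip1 between -0.003 and 0.003 m and angle between the x axis of stamp2 and the x axis of rack, either way round below 0.06 rad and value of joint jaw1 below 0.06 rad) or (x of stamp2 in the frame of clip2 between -0.016 and 0.016 m and y of stamp2 in the frame of clip2 between -0.003 and 0.003 m and z of stamp2 in the frame of clip2 between -0.003 and 0.003 m and angle between the x axis of stamp2 and the x axis of rack, either way round below 0.06 rad and value of joint jaw2 below 0.06 rad) or (x of stamp2 in the frame of clip3 between -0.016 and 0.016 m and y of stamp2 in the frame of clip3 between -0.003 and 0.003 m and z of stamp2 in the frame of clip3 between -0.003 and 0.003 m and angle between the x axis of stamp2 and the x axis of rack, either way round below 0.06 rad and value of joint jaw3 below 0.06 rad)) and ((x of stamp3 in the frame of clip1 between -0.016 and 0.016 m and y of stamp3 in the frame of clip1 between -0.003 and 0.003 m and z of stamp3 in the frame of clip1 between -0.003 and 0.003 m and angle between the x axis of stamp3 and the x axis of rack, either way round below 0.06 rad and value of joint jaw1 below 0.06 rad) or (x of stamp3 in the frame of clip2 between -0.016 and 0.016 m and y of stamp3 in the frame of clip2 between -0.003 and 0.003 m and z of stamp3 in the frame of clip2 between -0.003 and 0.003 m and angle between the x axis of stamp3 and the x axis of rack, either way round below 0.06 rad and value of joint jaw2 below 0.06 rad) or (x of stamp3 in the frame of clip3 between -0.016 and 0.016 m and y of stamp3 in the frame of clip3 between -0.003 and 0.003 m and z of stamp3 in the frame of clip3 between -0.003 and 0.003 m and angle between the x axis of stamp3 and the x axis of rack, either way round below 0.06 rad and value of joint jaw3 below 0.06 rad)) and linear speed of each of die_block, tkey, stamp1, stamp2, stamp3 below 0.02 m/s); the robot touches nothing.
It fails at once if a bystander is moved more than 5 cm or knocked over (distance of any of glue, spool_orange, spool_black, bowl, paint_jar, weight from where it was at the start of the episode above 0.05 m or angle between any of glue, spool_orange, spool_black, bowl, paint_jar, weight's own z axis and vertical above 0.6 rad).
Of stamp1, stamp2, stamp3 only 2 to 3 are there at a start; the rules pass over those that are not, and their reading is None.
At some moment in a run one of stamp1, stamp2, stamp3, die_block may be knocked a few centimetres aside while the robot is not near it.
It also fails if it takes over 200 s, if anything falls off the work surface, if the arm or the gripper's body presses on something with over 40 N, if the wrist force passes 120 N, or if a joint passes its speed limit or range.

## Robot

A 6-joint arm with a two-finger parallel gripper is mounted at the origin on the work surface. World frame = base frame: x ahead of the robot, y to its left, z up, the work surface at z = 0. Lengths are in m, angles in rad, forces in N, time in s.
With the tool pointing down it reaches from about 0.375 to 0.9 m from the base axis. Payload 3.1 kg.
Tool frame: the origin (TCP) lies between the finger pads; the fingertips stand 22 mm ahead of it and the grasp point (between the pads) lies 3 mm ahead of it; z points along the fingers, y is the line along which they close (so a half turn about z gives the same grasp; the last joint's range is limited). The gripper opens to 87 mm and grips with 3 to 60 N. Pads are 19 mm wide; open, the fingers measure 117 mm over their backs; the gripper's body (75 mm by 190 mm) begins 51 mm behind the grasp point.
Start: joints at [1.107, 0.527, 1.433, -0, 1.181, -0.178], TCP at [0.176, 0.6, 0.245] pointing down, gripper open.
Joint ranges: [-3.08, 3.08], [-0.75, 2.2], [0.22, 2.44], [-1.43, 4.57], [0, 2.65], [-2.85, 2.85]. Speed limits (rad/s): [2.79, 2.79, 3.14, 3.14, 3.14, 3.14].

## Interface

Orientations are given as a unit quaternion [x, y, z, w].
In Python, from rig import robot gives the robot as it stands.
- The arm moves only by the tool move_arm, never from a script. Its argument "series" is text: rows parted by semicolons, each of 6 numbers parted by spaces: the shift along the tool's x, y, z in mm, then the turn, a rotation vector about the tool's x, y, z in degrees. In form: dx dy dz ax ay az; .... A call has 1 to 8 rows; each row is the pose to reach, as a shift and turn from the pose commanded when the call began, along the tool's axes at that moment; what a row does not reach only later rows make up. A row lasts 1/12 s, in which the tool goes at most 41.7 mm and 7.16 degrees, less where a joint would pass 70% of its speed; a pose out of reach is approached as far as the arm can. A call with a gripper value outside its range is refused whole. "jaw" is the opening, from 0 (shut) to 1 (fully open), set as the call begins (left out, the last holds). The fingers move at their own pace and stop on an object; "newtons" is the grip in N (left out, the last holds). Time passes only in rows, so rows that repeat a pose let the fingers close. It gives the time, the measured TCP pose, the force, the opening and the grip force at its end, in the units of the state.
- robot.get_obs(): the state, without advancing time (a new reading comes with each control period).
- robot.camera(name): name is "side" or "top" or "wrist"; returns a dict with "img" (400x640x3 uint8, red, green, blue), "mtx" (3x3 intrinsics, pixels), "world_to_cam" (4x4, takes a point from world to camera coordinates). Camera axes: x right, y down, z forward; pixel columns grow to the right and rows downward; lengths in m; the calibration is good to about 2 mm. A picture is of the moment at which its call begins. There is no depth.
- robot.hand_in(): hands the job in; it is judged then, once.
Trained networks look in a picture, given as the dict that the camera call returned (one of the last four; its "shot" number tells which), for a name from the list of things; names that differ only in an ending like _2 or _b are one class to them, and where a whole thing is asked for, a point or a joint stands for the part that bears it (a point fixed in the world has none). Each returns a list of dicts, best first, with "p" (0 to 1); they miss things now and then, are a little off and sometimes report something else, mostly with a low value. They report only what shows in the picture. A call takes as long as a camera call. They do not tell look-alikes from the thing itself.
- robot.search_frame(picture, thing): "xyz" ([x, y, z] in m, in world coordinates, good to about 4 mm: the middle of the surface that is visible of it).
- robot.tip_of(picture, thing): "xyz" ([x, y, z] in m, in world coordinates, good to about 4 mm: a listed point, or the origin of a listed thing).
The state is a dict: "time": time; "q": joint angles; "joint_velocities": joint speeds; "joint_torque": joint torques, N m; "position": TCP position; "tool_rot": TCP orientation; "ft_force": force on the tool from outside, world axes, zero at the start; "moment": the same for the moment, N m; "grip_width": finger opening in m; "grip_force": force on a finger pad.
Only numpy, scipy, OpenCV 4.12 (cv2) and the standard library are available. Lean on these libraries where they do the work, as an engineer would, in place of code of your own. Each camera call takes 0.05 s, during which the arm holds its last target. There are 200 camera calls.

## Working session

There is one attempt and no reset: what is moved stays moved. The work goes in short steps, Python scripts to look and compute and a tool call to move; the robot and the scene stay as the last step left them, time stands still between calls to the robot, and variables do not carry over. Pictures are saved under pics/ and viewed, at most 14 in all, crops included, and the job is handed in when it is done.

Besides the shell and the picture viewer there is one more tool, called after "Emit:" by a JSON object that holds its "op" and its "data", one argument or row to a line. move_arm: Moves the arm, as the interface text tells. Its arguments: {"type":"object","properties":{"series":{"type":"string"},"jaw":{"type":"number"},"newtons":{"type":"number"}},"required":["series"]}

```bash
mkdir -p pics; ls
cat > h.py <<'E'
from rig import robot
import cv2, numpy as np
def shot(cam,fn=None):
    p=robot.camera(cam)
    if fn: cv2.imwrite('pics/'+fn,p['img'][:,:,::-1])
    return p
def proj(p,X):
    c=p['world_to_cam']@np.r_[X,1]; u=p['mtx']@c[:3]; return u[:2]/u[2]
def unproj(p,uv,z):
    T=np.array(p['world_to_cam']);R=T[:3,:3];o=-R.T@T[:3,3]
    d=R.T@np.linalg.solve(np.array(p['mtx']),[uv[0],uv[1],1.]); return o+d*(z-o[2])/d[2]
E
python3 - <<'E'
from h import *
t=shot('top','top0.png'); s=shot('side','side0.png')
for n in ['station','seat','shaft_mouth','stem_top','die_block','tkey','park','rack','clip1','clip2','clip3','stamp1','stamp2','stamp3','lock','glue','bowl']:
  for nm,p in (('t',t),('s',s)):
    print(n,nm,[(round(d['p'],2),np.round(d['xyz'],3).tolist(),np.round(proj(p,d['xyz'])).tolist()) for d in robot.tip_of(p,n)[:3]])
print(robot.get_obs())
E
```

```text
pics
station t [(0.86, [0.633, -0.007, -0.001], [335.0, 181.0]), (0.7, [0.627, -0.005, 0.014], [335.0, 182.0])]
station s [(0.79, [0.631, -0.007, -0.001], [351.0, 228.0])]
seat t [(0.76, [0.631, -0.01, 0.011], [336.0, 181.0])]
seat s [(0.84, [0.628, -0.005, 0.014], [350.0, 225.0])]
shaft_mouth t [(0.82, [0.623, 0.104, 0.151], [299.0, 172.0]), (0.36, [0.462, 0.171, 0.01], [277.0, 233.0])]
shaft_mouth s [(0.93, [0.621, 0.104, 0.144], [329.0, 172.0]), (0.59, [0.467, -0.073, 0.007], [317.0, 263.0])]
stem_top t [(0.54, [0.623, 0.099, 0.053], [301.0, 180.0])]
stem_top s [(0.6, [0.622, 0.104, 0.058], [328.0, 193.0])]
die_block t [(0.82, [0.606, 0.275, 0.0], [246.0, 187.0])]
die_block s [(0.77, [0.611, 0.277, 0.001], [296.0, 177.0]), (0.45, [0.774, 0.164, -0.001], [356.0, 179.0])]
tkey t [(0.82, [0.442, 0.343, 0.01], [221.0, 239.0]), (0.18, [0.551, -0.383, 0.048], [459.0, 206.0])]
tkey s [(0.38, [0.349, -0.191, -0.001], [303.0, 315.0])]
park t [(0.88, [0.436, 0.343, 0.01], [221.0, 241.0]), (0.23, [0.778, -0.074, 0.001], [356.0, 137.0])]
park s [(0.93, [0.437, 0.342, 0.004], [240.0, 183.0]), 
[... 1318 characters left out ...]
0]), (0.67, [0.47, -0.073, 0.007], [318.0, 263.0])]
stamp2 t [(0.62, [0.464, 0.173, 0.013], [277.0, 232.0]), (0.49, [0.466, -0.072, 0.009], [356.0, 233.0])]
stamp2 s [(0.74, [0.463, 0.168, 0.007], [273.0, 212.0]), (0.67, [0.47, -0.073, 0.007], [318.0, 263.0])]
stamp3 t [(0.62, [0.464, 0.173, 0.013], [277.0, 232.0]), (0.49, [0.466, -0.072, 0.009], [356.0, 233.0])]
stamp3 s [(0.74, [0.463, 0.168, 0.007], [273.0, 212.0]), (0.67, [0.47, -0.073, 0.007], [318.0, 263.0])]Traceback (most recent call last):
  File "<stdin>", line 5, in <module>
ValueError: it knows: bowl, clip, die_block, glue, paint_jar, park, rack, seat, shaft_mouth, spool_black, spool_orange, stamp, station, stem_top, tkey, weight
```

View pics/top0.png

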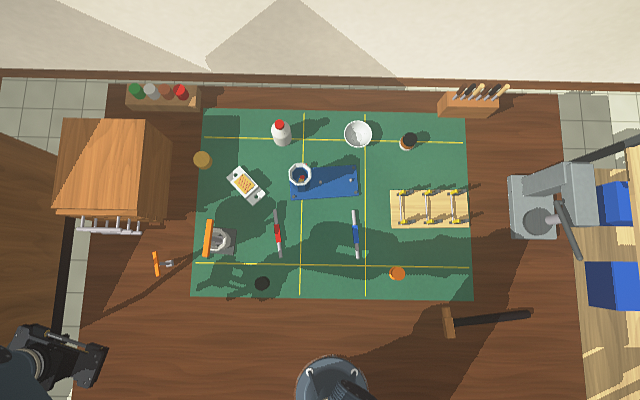

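View pics/side0.png

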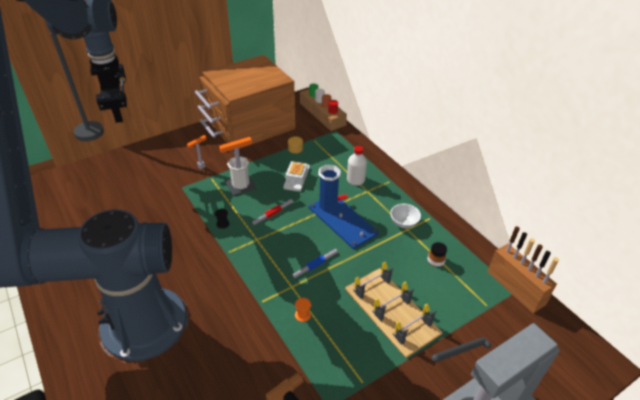

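Run:
```python
from h import *
o=robot.get_obs(); print(o)
from scipy.spatial.transform import Rotation as R
print(R.from_quat(o['tool_rot']).as_matrix().round(3))
```

```text
{'time': 1.5, 'q': array([ 1.10648749e+00,  5.27532489e-01,  1.43267158e+00,  2.15344950e-06,
        1.18138733e+00, -1.78500596e-01]), 'joint_velocities': array([ 3.53202631e-05,  7.24197731e-04,  1.59041818e-03, -1.15358991e-03,
        9.51177825e-04,  3.67887023e-04]), 'joint_torque': array([ 6.49413705e-04, -4.40004015e+01, -1.76981109e+01,  6.34414796e-02,
        5.04980714e-02, -1.50223360e-05]), 'position': array([0.17617747, 0.59965031, 0.24453748]), 'tool_rot': array([ 1.42418632e-01,  9.89806513e-01,  9.10469330e-07, -7.46735947e-07]), 'ft_force': array([ 0.91685373, -0.2907172 , -0.69995387]), 'moment': array([-0.03397485, -0.01986958,  0.10486402]), 'grip_force': 0.0, 'grip_width': 0.08715483779819348}
[[-0.959  0.282 -0.   ]
 [ 0.282  0.959  0.   ]
 [ 0.     0.    -1.   ]]
```

The top view shows the red and blue stamps (277,232 and 356,233), the die block (244,185), the column (299,173), the large key in its tube (215,240), and the rack with clips at 403, 430 and 453. The smaller decoy key is at (156,263), and no green stamp is visible. I'll start with the block.

```bash
cat >> h.py <<'E'
from scipy.spatial.transform import Rotation as R
def delta(target,yaw):  # yaw deg = world direction of tool y
    o=robot.get_obs(); M=R.from_quat(o['tool_rot']).as_matrix()
    d=M.T@(np.array(target)-o['position'])*1000
    c,s=np.cos(np.radians(yaw)),np.sin(np.radians(yaw))
    T=np.array([[-s,c,0],[c,s,0],[0,0,-1]]); T[:,0]=np.cross(T[:,1],T[:,2])
    rv=R.from_matrix(M.T@T).as_rotvec(degrees=True)
    print('delta',d.round(1),rv.round(2),'n',max(np.linalg.norm(d)/41.7,np.linalg.norm(rv)/7.16).round(1),
      't',round(o['time'],1),'pos',o['position'].round(4),'yaw',np.degrees(np.arctan2(M[1,1],M[0,1])).round(2),'F',o['ft_force'].round(1),'w',round(o['grip_width'],4),'gf',round(o['grip_force'],1))
E
python3 - <<'E'
from h import *
delta([.55,.276,.30],15)
delta([.55,.276,.30],-45)
E
```

```text
delta [-449.9 -205.1  -55.5] [ 0.   -0.   58.62] n 11.9 t 1.5 pos [0.1762 0.5997 0.2445] yaw 73.62 F [ 0.9 -0.3 -0.7] w 0.0872 gf 0.0
delta [-449.9 -205.1  -55.5] [ -0.    -0.   118.62] n 16.6 t 1.5 pos [0.1762 0.5997 0.2445] yaw 73.62 F [ 0.9 -0.3 -0.7] w 0.0872 gf 0.0
```

Emit:
{"op": "move_arm", "data": {
  "series": "-310 -140 -55 0 0 56; -310 -140 -55 0 0 56; -310 -140 -55 0 0 56; -310 -140 -55 0 0 56; -310 -140 -55 0 0 56; -310 -140 -55 0 0 56; -310 -140 -55 0 0 56; -310 -140 -55 0 0 56",
  "jaw": 1
}}

```text
time: 2.17
position: [0.4269, 0.3836, 0.2983]
tool_rot: [0.593, 0.805, 0.0, 0.0]
ft_force: [-0.1, 0.7, -0.4]
grip_width: 0.087
grip_force: 0.0
```

Run:
```python
from h import *
delta([.55,.276,.30],-45)
```

```text
delta [-139.3   85.5   -1.7] [ 1.000e-02 -2.000e-02  6.229e+01] n 8.7 t 2.2 pos [0.4269 0.3836 0.2983] yaw 17.29 F [-0.1  0.7 -0.4] w 0.087 gf 0.0
```

Move then look runs in order, so I can pair them.

Emit:
{"op": "move_arm", "data": {
  "series": "-139 85 0 0 0 57; -139 85 0 0 0 57; -139 85 0 0 0 57; -139 85 0 0 0 57; -139 85 0 0 0 57; -139 85 0 0 0 57; -139 85 0 0 0 57; -139 85 0 0 0 57"
}}

```text
time: 2.83
position: [0.5491, 0.2779, 0.2976]
tool_rot: [0.906, 0.424, -0.0, -0.0]
ft_force: [1.2, -0.8, 0.3]
grip_width: 0.0873
grip_force: 0.0
```

Run:
```python
from h import *
w=shot('wrist','w1.png')
T=w['world_to_cam']; print(-T[:3,:3].T@T[:3,3])
for n in ['die_block','seat','stem_top','shaft_mouth','station']:
    print(n,[(round(d['p'],2),np.round(d['xyz'],4).tolist(),np.round(proj(w,d['xyz'])).tolist()) for d in robot.tip_of(w,n)[:2]])
delta([.61,.276,.1],-45)
```

```text
[0.60140167 0.34114547 0.43688949]
die_block [(0.59, [0.6118, 0.2803, -0.0018], [353.0, 135.0])]
seat []
stem_top []
shaft_mouth [(0.88, [0.6175, 0.1035, 0.1458], [470.0, 270.0])]
station [(0.86, [0.6299, -0.0065, 0.0012], [470.0, 265.0])]
delta [ 36.8  49.  197.8] [0.   0.   5.75] n 5.0 t 3.1 pos [0.5487 0.2785 0.2978] yaw -39.25 F [-0.1  0.8 -0.7] w 0.0869 gf 0.0
```

View pics/w1.png

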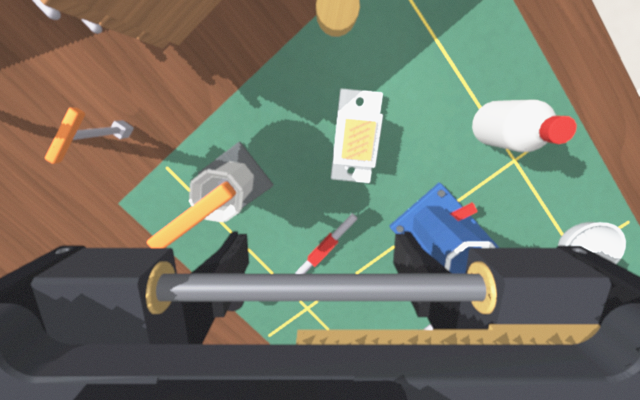

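The block is at (357,135) with its holes near (359,101) and (351,171). The tube with the key is at (222,190), and the column with its red dog is at (440,220).

Run:
```python
from h import *
im=cv2.imread('pics/w1.png'); w=robot.camera('wrist')
g=cv2.cvtColor(im,cv2.COLOR_BGR2GRAY)
for c in [(359,101),(351,171)]:
    x,y=c; p=g[y-9:y+10,x-9:x+10].astype(float)
    wgt=np.clip(p.max()*0.6-p,0,None); yy,xx=np.mgrid[y-9:y+10,x-9:x+10]
    yy0=(xx-x)**2+(yy-y)**2<64; wgt=wgt*yy0
    u=(xx*wgt).sum()/wgt.sum(),(yy*wgt).sum()/wgt.sum(); print(u,unproj(w,u,.012).round(4))
for c in [(341,89),(382,92),(331,178),(370,182)]: print(unproj(w,c,.012).round(4))
hsv=cv2.cvtColor(im,cv2.COLOR_BGR2HSV)
m=cv2.inRange(hsv,(15,60,120),(35,255,255));m[:,:320]=0;m[:100]=0;m[185:]=0;m[:,395:]=0
r=cv2.minAreaRect(cv2.findNonZero(m));print(r,unproj(w,r[0],.042).round(4),[unproj(w,c,.042).round(4)[:2] for c in cv2.boxPoints(r)])
```

```text
(np.float64(359.375), np.float64(101.1830808080808)) [0.6453 0.3136 0.012 ]
(np.float64(350.53233082706765), np.float64(169.95864661654136)) [0.5783 0.2463 0.012 ]
[0.6356 0.3415 0.012 ]
[0.6758 0.3037 0.012 ]
[0.5491 0.2549 0.012 ]
[0.5894 0.2141 0.012 ]
((358.3226318359375, 139.5372314453125), (30.031517028808594, 39.507118225097656), 6.581944942474365) [0.6123 0.2786 0.042 ] [array([0.5806, 0.2743]), array([0.6161, 0.3102]), array([0.643 , 0.2827]), array([0.6084, 0.2456])]
```

Run:
```python
from h import *
delta([.612,.280,.032],-45)
```

```text
delta [ 41.2  48.1 265.8] [ 0.   -0.    5.73] n 6.6 t 3.2 pos [0.5487 0.2785 0.2978] yaw -39.27 F [-0.7 -0.2 -0.2] w 0.087 gf 0.0
```

Emit:
{"op": "move_arm", "data": {
  "series": "41 48 0 0 0 5.7; 41 48 0 0 0 5.7; 41 48 60 0 0 5.7; 41 48 120 0 0 5.7; 41 48 180 0 0 5.7; 41 48 200 0 0 5.7; 41 48 200 0 0 5.7"
}}

```text
time: 3.77
position: [0.6106, 0.2794, 0.0946]
tool_rot: [0.924, 0.383, -0.001, -0.0]
ft_force: [-0.4, 0.3, -0.3]
grip_width: 0.0869
grip_force: 0.0
```

Run:
```python
from h import *
w=shot('wrist','w2.png')
print([(round(d['p'],2),np.round(d['xyz'],4).tolist()) for d in robot.tip_of(w,'die_block')[:2]])
delta([.612,.280,.032],-45)
```

```text
[(0.8, [0.6126, 0.2762, -0.0003])]
delta [ 5.6  2.8 58.8] [-0.42  0.74 -0.02] n 1.4 t 3.9 pos [0.6069 0.2783 0.0909] yaw -45.02 F [-0.3 -0.3 -0.4] w 0.0871 gf 0.0
```

Emit:
{"op": "move_arm", "data": {
  "series": "0 0 0 0 0 0; 0 0 0 0 0 0; 0 0 0 0 0 0"
}}

```text
time: 4.12
position: [0.6143, 0.2804, 0.1012]
tool_rot: [0.924, 0.382, 0.003, 0.0]
ft_force: [-0.6, -0.4, 0.5]
grip_width: 0.0869
grip_force: 0.0
```

Run:
```python
from h import *
delta([.612,.280,.032],-45)
```

```text
delta [-2.3 -1.5 69.2] [ 0.19 -0.32 -0.05] n 1.7 t 4.1 pos [0.6143 0.2804 0.1012] yaw -45.05 F [-0.6 -0.4  0.5] w 0.0869 gf 0.0
```

View pics/w2.png

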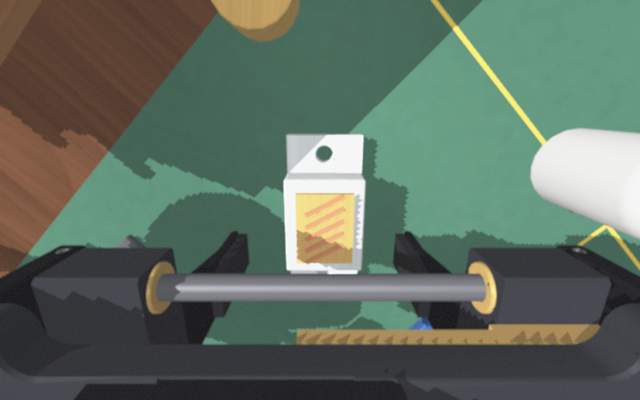

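Emit:
{"op": "move_arm", "data": {
  "series": "1 0 20 0 0 0; 1 0 40 0 0 0; 1 0 55 0 0 0; 1 0 64 0 0 0; 1 0 65 0 0 0; 1 0 65 0 0 0; 1 0 65 0 0 0"
}}

```text
time: 4.7
position: [0.6139, 0.2807, 0.0346]
tool_rot: [0.924, 0.382, 0.002, 0.0]
ft_force: [0.1, 0.4, 0.7]
grip_width: 0.0871
grip_force: 0.0
```

Emit:
{"op": "move_arm", "data": {
  "series": "0 0 0 0 0 0; 0 0 0 0 0 0; 0 0 0 0 0 0; 0 0 0 0 0 0; 0 0 0 0 0 0; 0 0 0 0 0 0; 0 0 0 0 0 0",
  "jaw": 0,
  "newtons": 30
}}

```text
time: 5.28
position: [0.6132, 0.2801, 0.0329]
tool_rot: [0.924, 0.382, 0.0, 0.0]
ft_force: [1.3, -0.8, 0.1]
grip_width: 0.056
grip_force: 30.0
```

Run:
```python
from h import *
delta([.612,.280,.032],-45)
```

```text
delta [-0.9 -0.8  0.9] [ 0.06 -0.03 -0.06] n 0.0 t 5.3 pos [0.6132 0.2801 0.0329] yaw -45.06 F [ 1.3 -0.8  0.1] w 0.056 gf 30.0
```

Emit:
{"op": "move_arm", "data": {
  "series": "0 0 -10 0 0 0; 0 0 -35 0 0 0; 0 0 -70 0 0 0; 0 0 -105 0 0 0; 0 0 -140 0 0 0; 0 0 -175 0 0 0; 0 0 -205 0 0 0; -8 9 -220 0 0 -2"
}}

```text
time: 5.95
position: [0.6134, 0.271, 0.2567]
tool_rot: [0.917, 0.399, 0.003, -0.001]
ft_force: [1.8, 0.2, -6.4]
grip_width: 0.056
grip_force: 30.0
```

Emit:
{"op": "move_arm", "data": {
  "series": "-20 22 0 0 0 -5; -40 44 0 0 0 -11; -60 66 0 0 0 -17; -80 88 0 0 0 -23; -100 110 0 0 0 -29; -120 133 0 0 0 -35; -140 155 0 0 0 -41; -160 177 0 0 0 -47"
}}

```text
time: 6.62
position: [0.6313, 0.0297, 0.2512]
tool_rot: [0.681, 0.733, -0.001, -0.002]
ft_force: [0.2, 0.6, -8.1]
grip_width: 0.0559
grip_force: 30.0
```

Run:
```python
from h import *
delta([.635,-.15,.25],4)
```

```text
delta [-179.5   -9.6    1. ] [-0.28 -0.09  0.22] n 4.3 t 6.6 pos [0.6313 0.0297 0.2512] yaw 4.22 F [ 0.2  0.6 -8.1] w 0.0559 gf 30.0
```

Emit:
{"op": "move_arm", "data": {
  "series": "-30 -2 0 0 0 0; -60 -4 0 0 0 0; -90 -6 0 0 0 0; -120 -8 0 0 0 0; -150 -9 0 0 0 0; -170 -9 0 0 0 0; -180 -9 0 0 0 0; -180 -9 0 0 0 0"
}}

```text
time: 7.28
position: [0.6357, -0.1517, 0.2514]
tool_rot: [0.684, 0.73, -0.001, -0.001]
ft_force: [0.2, -0.8, -7.0]
grip_width: 0.0556
grip_force: 30.0
```

Emit:
{"op": "move_arm", "data": {
  "series": "0 0 0 0 0 0; 0 0 0 0 0 0; 0 0 0 0 0 0; 0 0 0 0 0 0"
}}

```text
time: 7.62
position: [0.6365, -0.1479, 0.2527]
tool_rot: [0.682, 0.732, 0.0, -0.0]
ft_force: [-0.3, -0.6, -6.4]
grip_width: 0.0558
grip_force: 30.0
```

Run:
```python
from h import *
w=shot('wrist','w3.png')
for n in ['seat','shaft_mouth','station','stem_top']:
    print(n,[(round(d['p'],2),np.round(d['xyz'],4).tolist(),np.round(proj(w,d['xyz'])).tolist()) for d in robot.tip_of(w,n)[:2]])
delta([.63,-.007,.25],4)
```

```text
seat [(0.77, [0.6328, -0.0054, 0.015], [325.0, 51.0])]
shaft_mouth [(0.68, [0.3474, -0.1907, -0.0015], [105.0, 186.0]), (0.42, [0.6308, -0.0062, -0.0006], [323.0, 53.0])]
station [(0.57, [0.6329, -0.0043, 0.0015], [325.0, 52.0])]
stem_top [(0.45, [0.6309, -0.0027, 0.013], [324.0, 48.0])]
delta [142.2   3.1   2.9] [ 0.   -0.   -0.04] n 3.4 t 7.9 pos [ 0.6367 -0.1491  0.2529] yaw 3.96 F [ 0.1 -0.6 -7. ] w 0.0561 gf 30.0
```

View pics/w3.png

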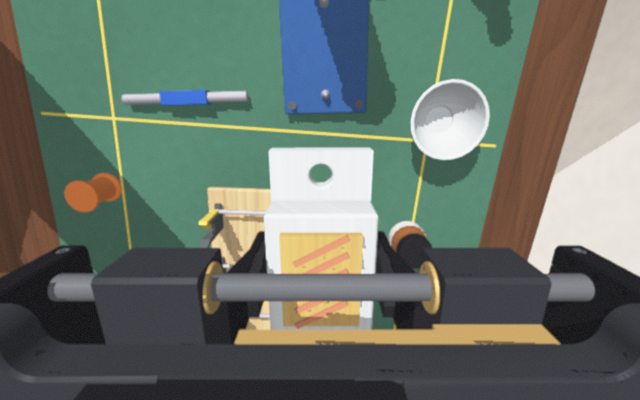

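Run:
```python
from h import *
im=cv2.imread('pics/w3.png')
a=cv2.resize(im[0:120,270:390],None,fx=5,fy=5,interpolation=cv2.INTER_CUBIC)
cv2.imwrite('pics/c3.png',a)
w=robot.camera('wrist')
g=cv2.cvtColor(im,cv2.COLOR_BGR2GRAY)
_,th=cv2.threshold(g[160:187,305:335],140,255,cv2.THRESH_BINARY_INV)
n,_,st,ce=cv2.connectedComponentsWithStats(th); print(st,ce+[305,160])
T=w['world_to_cam'];print((-T[:3,:3].T@T[:3,3]).round(4),T[:3,:3].round(3))
for c in [(279,0),(286,112),(366,108),(367,0)]: print(unproj(w,c,.012).round(4))
```

```text
[[  0   0  30  27 516]
 [  5   4  22  18 294]] [[319.26356589 173.08914729]
 [319.91496599 172.84353741]]
[ 0.6314 -0.0672  0.3922] [[ 0.998  0.068  0.002]
 [ 0.065 -0.953  0.295]
 [ 0.022 -0.294 -0.956]]
[0.5786 0.0407 0.012 ]
[ 0.5904 -0.0775  0.012 ]
[ 0.6873 -0.0662  0.012 ]
[0.6755 0.0474 0.012 ]
```

View pics/c3.png

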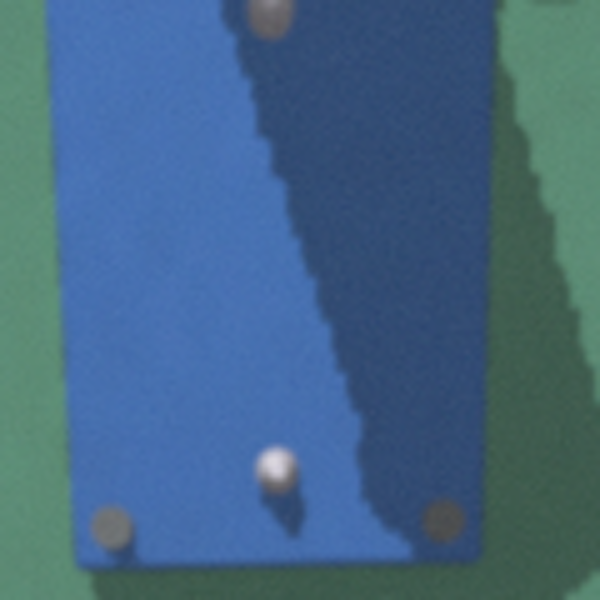

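Run:
```python
from h import *
w=robot.camera('wrist')
import scipy.optimize as so
o=robot.get_obs()
hole=unproj(w,(319.9,172.8),.232); print('hole',hole)
for z in (.018,.024):
  p1=unproj(w,(325,93.2),z);p2=unproj(w,(323.4,1.8),z); d=p2-p1; print(z,p1.round(4),p2.round(4),np.linalg.norm(d).round(4),np.degrees(np.arctan2(-d[0],d[1])).round(2),((p1+p2)/2).round(4))
pr=[(unproj(w,u,.012)) for u in [(279.2,0),(285,110),(366.5,110),(369.3,0)]];print(np.round(pr,4))
M=R.from_quat(o['tool_rot']).as_matrix(); print('hole in tool',(M.T@(hole-o['position'])*1000).round(1),o['position'].round(4))
```

```text
hole [ 0.63365703 -0.10234821  0.232     ]
0.018 [ 0.6362 -0.0531  0.018 ] [0.6277 0.0404 0.018 ] 0.0939 5.21 [ 0.632  -0.0063  0.018 ]
0.024 [ 0.6361 -0.0533  0.024 ] [0.6278 0.0387 0.024 ] 0.0924 5.21 [ 0.632  -0.0073  0.024 ]
[[ 0.5789  0.0405  0.012 ]
 [ 0.5891 -0.0755  0.012 ]
 [ 0.6881 -0.0687  0.012 ]
 [ 0.678   0.0473  0.012 ]]
hole in tool [47.2  0.2 20.8] [ 0.6367 -0.1494  0.2528]
```

Emit:
{"op": "move_arm", "data": {
  "series": "20 1 0 0 0 -1; 50 2 0 0 0 -1; 85 3 0 0 0 -1; 115 4 20 0 0 -1; 135 5 50 0 0 -1; 144 5 85 0 0 -1; 144 5 115 0 0 -1; 144 5 135 0 0 -1"
}}

```text
time: 8.63
position: [0.6302, -0.0041, 0.1149]
tool_rot: [0.675, 0.737, -0.001, -0.002]
ft_force: [-1.3, -0.4, -7.0]
grip_width: 0.0557
grip_force: 30.0
```

Emit:
{"op": "move_arm", "data": {
  "series": "0 0 20 0 0 0; 0 0 35 0 0 0; 0 0 45 0 0 0; 0 0 50 0 0 0; 0 0 50 0 0 0; 0 0 50 0 0 0; 0 0 50 0 0 0; 0 0 50 0 0 0"
}}

```text
time: 9.3
position: [0.6328, -0.0058, 0.0691]
tool_rot: [0.676, 0.737, 0.001, 0.001]
ft_force: [-0.0, -0.4, -7.0]
grip_width: 0.0557
grip_force: 30.0
```

Run:
```python
from h import *
delta([.632,-.0049,.045],5)
```

```text
delta [ 1.  -0.8 24.1] [ 0.15  0.04 -0.08] n 0.6 t 9.3 pos [ 0.6328 -0.0058  0.0691] yaw 4.92 F [-0.  -0.4 -7. ] w 0.0557 gf 30.0
```

Lower slowly onto the pegs and watch the force.

Emit:
{"op": "move_arm", "data": {
  "series": "0.7 -0.6 4 0 0 0; 0.7 -0.6 8 0 0 0; 0.7 -0.6 11 0 0 0; 0.7 -0.6 13 0 0 0; 0.7 -0.6 15 0 0 0; 0.7 -0.6 15 0 0 0; 0.7 -0.6 15 0 0 0; 0.7 -0.6 15 0 0 0"
}}

```text
time: 9.97
position: [0.6308, -0.0041, 0.0526]
tool_rot: [0.676, 0.737, 0.0, -0.001]
ft_force: [-0.5, 3.8, -6.1]
grip_width: 0.0558
grip_force: 30.0
```

Run:
```python
from h import *
delta([.632,-.0049,.045],5)
```

```text
delta [-0.9  1.1  7.6] [-0.03 -0.07 -0.09] n 0.2 t 10.0 pos [ 0.6308 -0.0041  0.0526] yaw 4.91 F [-0.5  3.8 -6.1] w 0.0558 gf 30.0
```

Emit:
{"op": "move_arm", "data": {
  "series": "0.5 0.3 2 0 0 0; 0.5 0.3 4 0 0 0; 0.5 0.3 6 0 0 0; 0.5 0.3 8 0 0 0; 0.5 0.3 8 0 0 0; 0.5 0.3 8 0 0 0"
}}

```text
time: 10.47
position: [0.6306, -0.0031, 0.0449]
tool_rot: [0.676, 0.737, 0.0, -0.001]
ft_force: [-2.4, 6.6, -2.5]
grip_width: 0.0559
grip_force: 30.0
```

Run:
```python
from h import *
delta([.632,-.0049,.045],5)
print(robot.get_obs()['moment'])
```

```text
delta [-1.9  1.2 -0.1] [-0.09 -0.1  -0.08] n 0.1 t 10.5 pos [ 0.6306 -0.0031  0.0449] yaw 4.92 F [-2.4  6.6 -2.5] w 0.0559 gf 30.0
[0.97781679 0.31480033 0.04717032]
```

Emit:
{"op": "move_arm", "data": {
  "series": "0 0 1 0 0 0; 0 0 1 0 0 0; 0 0 1 0 0 0; 0 0 1 0 0 0; 0 0 1 0 0 0",
  "jaw": 0.95
}}

```text
time: 10.88
position: [0.6323, -0.0052, 0.0444]
tool_rot: [0.676, 0.737, 0.0, 0.001]
ft_force: [0.1, -0.5, -0.5]
grip_width: 0.0791
grip_force: 0.0
```

Emit:
{"op": "move_arm", "data": {
  "series": "0 0 -5 0 0 0; 0 0 -20 0 0 0; 0 0 -50 0 0 0; 0 0 -85 0 0 0; -20 0 -120 0 0 0; -40 0 -150 0 0 0; -55 0 -170 0 0 0; -60 0 -180 0 0 0"
}}

```text
time: 11.55
position: [0.6387, -0.067, 0.2282]
tool_rot: [0.677, 0.736, 0.001, 0.004]
ft_force: [0.4, -0.4, -0.2]
grip_width: 0.0824
grip_force: 0.0
```

Emit:
{"op": "move_arm", "data": {
  "series": "-25 0 -10 0 0 0; -55 0 -20 0 0 0; -75 0 -25 0 0 0; -85 0 -25 0 0 0; -85 0 -25 0 0 0; -85 0 -25 0 0 0; -85 0 -25 0 0 0; -85 0 -25 0 0 0"
}}

```text
time: 12.22
position: [0.6433, -0.147, 0.2478]
tool_rot: [0.675, 0.737, -0.0, -0.001]
ft_force: [-0.9, 0.6, 0.7]
grip_width: 0.0829
grip_force: 0.0
```

Run:
```python
from h import *
w=shot('wrist','w4.png')
im=cv2.imread('pics/w4.png')
cv2.imwrite('pics/w4c.png',cv2.resize(im[:260,150:500],None,fx=2.2,fy=2.2))
for n in ['die_block','seat','shaft_mouth','stem_top']:
    print(n,[(round(d['p'],2),np.round(d['xyz'],4).tolist(),np.round(proj(w,d['xyz'])).tolist()) for d in robot.tip_of(w,n)[:2]])
delta([.437,.343,.3],5)
```

```text
die_block [(0.74, [0.6301, -0.0066, 0.0137], [319.0, 51.0])]
seat []
shaft_mouth []
stem_top []
delta [ 507.3 -163.5  -51.2] [-0.02 -0.01 -0.02] n 12.8 t 12.5 pos [ 0.6438 -0.1481  0.2486] yaw 4.98 F [ 0.3  0.7 -0.2] w 0.0831 gf 0.0
```

View pics/w4c.png

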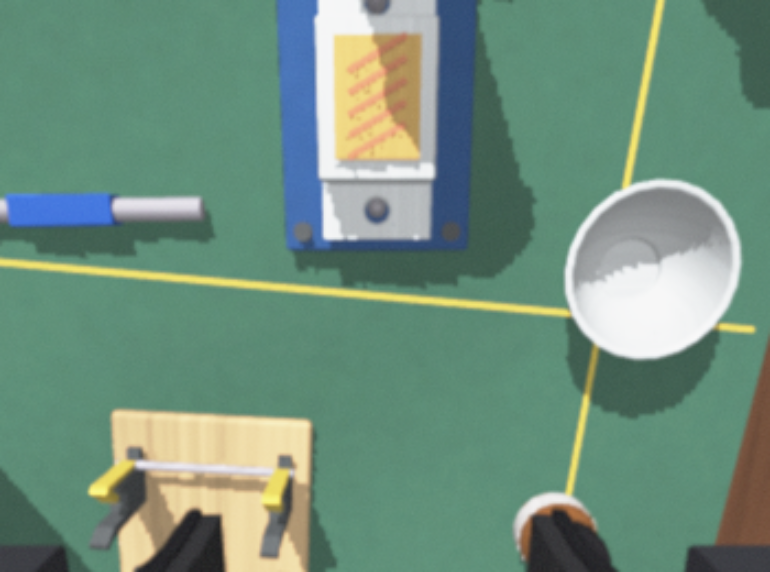

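The block is home, with both pegs showing in its holes at crop (376,5) and (376,210). Next I'll reuse picture w1 for the key bar and the dog's angle.

```bash
cat >> h.py <<'E'
def Tt(pos,quat):
    T=np.eye(4);T[:3,:3]=R.from_quat(quat).as_matrix();T[:3,3]=pos;return T
E
python3 - <<'E'
from h import *
w=robot.camera('wrist');o=robot.get_obs()
X=np.array(w['world_to_cam'])@Tt(o['position'],o['tool_rot'])  # tool->cam
np.save('X.npy',X);np.save('K.npy',w['mtx']); print(X.round(4),w['mtx'])
y=np.radians(-39.27);M=np.array([[-np.sin(y),np.cos(y),0],[np.cos(y),np.sin(y),0],[0,0,-1]])
T=np.eye(4);T[:3,:3]=M;T[:3,3]=[.5487,.2785,.2978]
p={'mtx':w['mtx'],'world_to_cam':X@np.linalg.inv(T)}
im=cv2.imread('pics/w1.png');hsv=cv2.cvtColor(im,cv2.COLOR_BGR2HSV)
m=cv2.inRange(hsv,(0,120,90),(8,255,255))|cv2.inRange(hsv,(172,120,90),(180,255,255))
m[:190]=0;m[240:]=0;m[:,:440]=0;m[:,490:]=0
r=cv2.minAreaRect(cv2.findNonZero(m));b=cv2.boxPoints(r);print(r,b.round(0).tolist());print([unproj(p,c,.032).round(4)[:2] for c in b])
m=cv2.inRange(hsv,(8,120,120),(22,255,255));m[:170]=0;m[:,:135]=0;m[:,250:]=0;m[250:]=0
r=cv2.minAreaRect(cv2.findNonZero(m));b=cv2.boxPoints(r);print(r);B=[unproj(p,c,.173)[:2] for c in b];print(np.round(B,4))
print(proj(p,[.6213,.1036,.147]), proj(p,[.6307,-.004,.012]))
E
```

```text
[[-6.000e-04  1.000e+00 -1.700e-03 -5.000e-04]
 [-9.556e-01 -1.000e-03 -2.948e-01  3.760e-02]
 [-2.948e-01  1.500e-03  9.556e-01  1.573e-01]
 [ 0.000e+00  0.000e+00  0.000e+00  1.000e+00]] [[299.59083598   0.         320.7182362 ]
 [  0.         299.59083598 198.02046158]
 [  0.           0.           1.        ]]
((463.8000183105469, 212.10003662109375), (10.733126640319824, 24.59674835205078), 63.43495178222656) [[450.0, 213.0], [472.0, 202.0], [477.0, 211.0], [455.0, 222.0]]
[array([0.6526, 0.1094]), array([0.6857, 0.1038]), array([0.6835, 0.0869]), array([0.6501, 0.0924])]
((184.5, 209.0), (78.0, 99.0), 90.0)
[[0.4378 0.4044]
 [0.5063 0.3482]
 [0.4524 0.2927]
 [0.3781 0.3537]]
[472.4744452 269.6391464] [471.38082395 268.21639739]
```

Emit:
{"op": "move_arm", "data": {
  "series": "20 0 -15 0 0 -5; 45 -1 -40 0 0 -11; 70 -3 -65 0 0 -17; 95 -5 -90 0 0 -23; 125 -7 -90 0 0 -29; 155 -9 -90 0 0 -35; 185 -11 -90 0 0 -41; 215 -13 -90 0 0 -46"
}}

```text
time: 13.18
position: [0.612, 0.0656, 0.3392]
tool_rot: [0.332, 0.943, 0.0, 0.0]
ft_force: [0.5, 1.1, 0.8]
grip_width: 0.0826
grip_force: 0.0
```

Run:
```python
from h import *
delta([.58,.30,.34],75)
```

```text
delta [171.8 162.6  -0.8] [ 2.00e-02  4.00e-02 -2.38e+01] n 5.7 t 13.2 pos [0.612  0.0656 0.3392] yaw 51.2 F [0.5 1.1 0.8] w 0.0826 gf 0.0
```

Emit:
{"op": "move_arm", "data": {
  "series": "30 28 0 0 0 -5; 60 57 0 0 0 -10; 90 85 0 0 0 -15; 120 114 0 0 0 -20; 150 142 0 0 0 -24; 165 156 0 0 0 -24; 172 162 0 0 0 -24; 172 162 0 0 0 -24"
}}

```text
time: 13.85
position: [0.5802, 0.3004, 0.3386]
tool_rot: [0.13, 0.992, 0.0, -0.0]
ft_force: [-1.2, -0.8, -0.1]
grip_width: 0.0826
grip_force: 0.0
```

Emit:
{"op": "move_arm", "data": {
  "series": "0 0 0 0 0 0; 0 0 0 0 0 0; 0 0 0 0 0 0"
}}

```text
time: 14.1
position: [0.5816, 0.2964, 0.3388]
tool_rot: [0.132, 0.991, -0.0, 0.0]
ft_force: [0.6, -0.2, 0.0]
grip_width: 0.083
grip_force: 0.0
```

Run:
```python
from h import *
w=shot('wrist','w5.png')
for n in ['tkey','park']:
    print(n,[(round(d['p'],2),np.round(d['xyz'],4).tolist(),np.round(proj(w,d['xyz'])).tolist()) for d in robot.tip_of(w,n)[:2]])
hsv=cv2.cvtColor(cv2.imread('pics/w5.png'),cv2.COLOR_BGR2HSV)
m=cv2.inRange(hsv,(8,170,150),(18,255,255)); m[235:]=0
m=cv2.morphologyEx(m,cv2.MORPH_OPEN,np.ones((3,3)))
for c in sorted(cv2.findContours(m,0,2)[0],key=cv2.contourArea)[-3:]:
    r=cv2.minAreaRect(c);b=cv2.boxPoints(r);print(r,b.round().tolist(),np.round([unproj(w,q,.173)[:2] for q in b],4).tolist(),unproj(w,r[0],.173).round(4))
delta([.437,.343,.3],75)
```

```text
tkey [(0.66, [0.4373, 0.3403, 0.0091], [323.0, 54.0])]
park [(0.92, [0.439, 0.3395, 0.0028], [323.0, 56.0])]
delta [151.5   6.6  38.8] [-0.01  0.01 -0.19] n 3.8 t 14.2 pos [0.5815 0.297  0.3389] yaw 74.81 F [0.3 0.1 0.5] w 0.083 gf 0.0
```

View pics/w5.png

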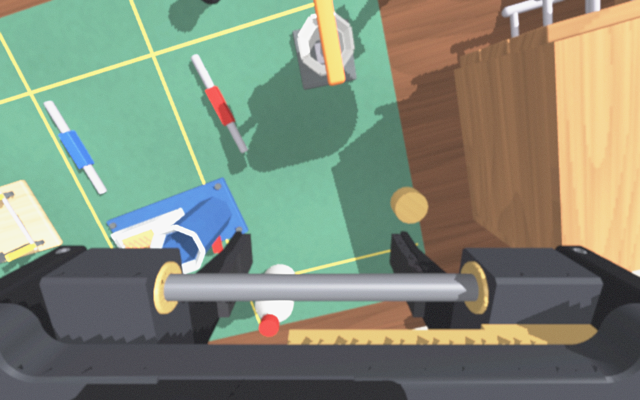

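Run:
```python
from h import *
w=robot.camera('wrist')
P=[unproj(w,u,.173)[:2] for u in [(316,0),(329,84),(333,0),(345,82)]]
P=np.array(P);print(P.round(4))
for i in (0,2): d=P[i]-P[i+1]; print(np.degrees(np.arctan2(d[1],d[0])))
e=(P[1]+P[3])/2; d=(P[0]-P[1])/np.linalg.norm(P[0]-P[1]);d2=(P[2]-P[3])/np.linalg.norm(P[2]-P[3]);d=(d+d2)/2;c=e+.05*d;print(e,c)
yaw=np.degrees(np.arctan2(d[1],d[0]))-90; print(yaw)
delta([c[0],c[1],.30],yaw); delta([c[0],c[1],.167],yaw)
```

```text
[[0.4167 0.3385]
 [0.4871 0.3318]
 [0.4207 0.353 ]
 [0.4893 0.347 ]]
174.59908682716048
174.9950623741461
[0.48819969 0.33941609] [0.438406   0.34395024]
84.79707460065327
delta [150.3   7.7  38.8] [-0.01  0.   -9.97] n 3.7 t 14.3 pos [0.5814 0.2972 0.3388] yaw 74.83 F [-1.4  0.   0.5] w 0.0828 gf 0.0
delta [150.3   7.7 171.8] [-0.01  0.   -9.97] n 5.5 t 14.3 pos [0.5814 0.2972 0.3388] yaw 74.83 F [-1.4  0.   0.5] w 0.0828 gf 0.0
```

Emit:
{"op": "move_arm", "data": {
  "series": "30 2 5 0 0 -3; 60 4 15 0 0 -6; 95 6 25 0 0 -10; 125 7 38 0 0 -10; 143 8 60 0 0 -10; 150 8 90 0 0 -10; 150 8 110 0 0 -10; 150 8 120 0 0 -10"
}}

```text
time: 14.97
position: [0.4364, 0.3443, 0.2165]
tool_rot: [0.044, 0.999, -0.001, -0.002]
ft_force: [-0.9, -0.1, -0.2]
grip_width: 0.0829
grip_force: 0.0
```

Emit:
{"op": "move_arm", "data": {
  "series": "0 0 10 0 0 0; 0 0 25 0 0 0; 0 0 40 0 0 0; 0 0 49 0 0 0; 0 0 52 0 0 0; 0 0 52 0 0 0; 0 0 52 0 0 0; 0 0 52 0 0 0"
}}

```text
time: 15.63
position: [0.4391, 0.3454, 0.1677]
tool_rot: [0.044, 0.999, 0.001, 0.001]
ft_force: [0.4, 0.2, -0.4]
grip_width: 0.0827
grip_force: 0.0
```

Run:
```python
from h import *
w=shot('wrist','w6.png')
delta([.4384,.3440,.167],84.8)
```

```text
delta [ 0.4 -1.5  0.7] [0.06 0.1  0.12] n 0.0 t 15.7 pos [0.439  0.3454 0.1677] yaw 84.92 F [ 0.6 -1.1  0.1] w 0.0827 gf 0.0
```

View pics/w6.png

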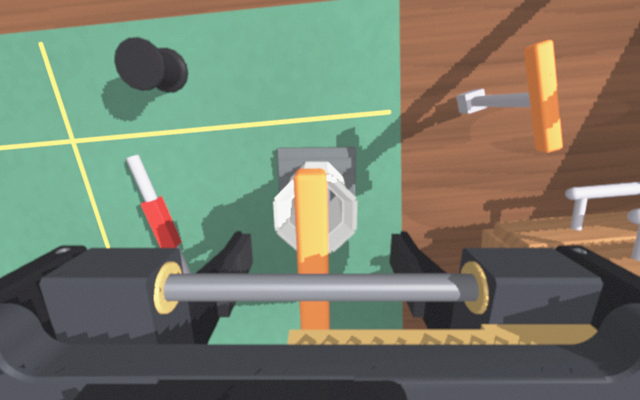

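Emit:
{"op": "move_arm", "data": {
  "series": "2 -2 0 0 0 0; 4 -3.5 0 0 0 0; 4 -3.5 0 0 0 0; 4 -3.5 0 0 0 0"
}}

```text
time: 16.02
position: [0.4337, 0.3419, 0.167]
tool_rot: [0.044, 0.999, 0.0, 0.0]
ft_force: [0.9, -0.5, 0.5]
grip_width: 0.0825
grip_force: 0.0
```

Emit:
{"op": "move_arm", "data": {
  "series": "0 0 0 0 0 0; 0 0 0 0 0 0; 0 0 0 0 0 0; 0 0 0 0 0 0; 0 0 0 0 0 0; 0 0 0 0 0 0; 0 0 0 0 0 0; 0 0 0 0 0 0",
  "jaw": 0,
  "newtons": 50
}}

```text
time: 16.68
position: [0.434, 0.342, 0.1667]
tool_rot: [0.044, 0.999, 0.0, -0.0]
ft_force: [-0.4, 0.5, 0.2]
grip_width: 0.0371
grip_force: 0.0
```

Run:
```python
from h import *
w=shot('wrist','w7.png')
im=w['img'];hsv=cv2.cvtColor(im,cv2.COLOR_RGB2HSV);m=cv2.inRange(hsv,(8,150,120),(20,255,255))
m[:,:260]=0;m[:,380:]=0;m[262:]=0
ys,xs=np.nonzero(m);print('far end row',ys.min());
for y in range(ys.min(),262,15): print(y,xs[ys==y].min(),xs[ys==y].max())
delta([.4384,.3440,.167],84.8)
```

```text
far end row 179
179 308 328
194 303 305
209 303 306
224 304 306
239 305 307
254 305 320
delta [-4.2  2.4 -0.2] [0.   0.   0.13] n 0.1 t 16.7 pos [0.434  0.342  0.1668] yaw 84.93 F [-0.7  0.2  0.6] w 0.0333 gf 0.0
```

Emit:
{"op": "move_arm", "data": {
  "series": "0 0 0 0 0 0; 0 0 0 0 0 0; 0 0 0 0 0 0; 0 0 0 0 0 0; 0 0 0 0 0 0; 0 0 0 0 0 0"
}}

```text
time: 17.23
position: [0.434, 0.3419, 0.1668]
tool_rot: [0.044, 0.999, -0.0, -0.0]
ft_force: [0.6, 0.7, -0.1]
grip_width: 0.0158
grip_force: 49.9
```

Emit:
{"op": "move_arm", "data": {
  "series": "0 0 -5 0 0 0; 0 0 -15 0 0 0; 0 0 -35 0 0 0; 0 0 -60 0 0 0; 0 0 -85 0 0 0; 0 0 -110 0 0 0; 0 0 -125 0 0 0; 0 0 -130 0 0 0"
}}

```text
time: 17.9
position: [0.4351, 0.3427, 0.3004]
tool_rot: [0.044, 0.999, 0.002, 0.003]
ft_force: [0.1, 0.9, -2.7]
grip_width: 0.0157
grip_force: 49.9
```

Emit:
{"op": "move_arm", "data": {
  "series": "0 0 -15 0 0 0; 0 0 -30 0 0 0; 0 0 -45 0 0 0; 0 0 -50 0 0 0; 0 0 -50 0 0 0; 0 0 -50 0 0 0"
}}

```text
time: 18.4
position: [0.4334, 0.3417, 0.3459]
tool_rot: [0.044, 0.999, -0.0, -0.001]
ft_force: [0.4, -0.1, -4.1]
grip_width: 0.0157
grip_force: 49.9
```

Run:
```python
from h import *
w=shot('wrist','w8.png')
for c in ('top','side','wrist'):
  p=shot(c); print(c,[(round(d['p'],2),np.round(d['xyz'],4).tolist()) for d in robot.tip_of(p,'park')[:1]],[(round(d['p'],2),np.round(d['xyz'],4).tolist()) for d in robot.tip_of(p,'tkey')[:2]])
delta([.5,.24,.36],81.5)
delta([.6213,.1036,.36],81.5)
```

```text
top [(0.9, [0.4368, 0.3441, 0.0069])] [(0.42, [0.3488, -0.191, 0.0013])]
side [(0.98, [0.4374, 0.345, 0.0112])] [(0.75, [0.4333, 0.3418, 0.1886]), (0.75, [0.3701, 0.4951, 0.0031])]
wrist [(0.95, [0.4365, 0.3397, 0.0083])] []
delta [-74.8 -95.7 -13.5] [-0.01 -0.02  3.42] n 2.9 t 18.9 pos [0.434  0.342  0.3465] yaw 84.92 F [-0.7 -0.1 -4.1] w 0.0155 gf 49.9
delta [-207.7 -220.8  -13.5] [-0.01 -0.02  3.42] n 7.3 t 18.9 pos [0.434  0.342  0.3465] yaw 84.92 F [-0.7 -0.1 -4.1] w 0.0155 gf 49.9
```

View pics/w8.png

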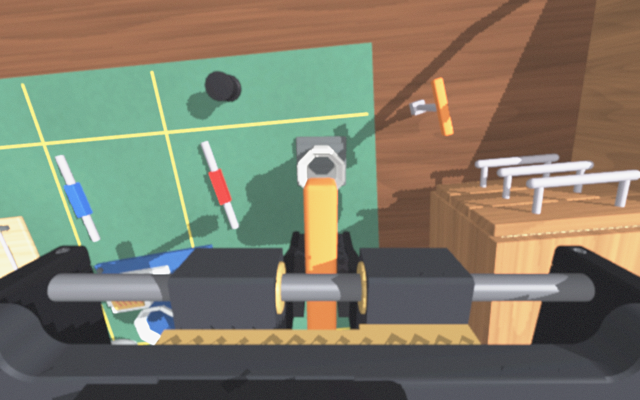

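Emit:
{"op": "move_arm", "data": {
  "series": "-12 -13 0 0 0 1; -35 -37 -2 0 0 2; -63 -67 -5 0 0 3.4; -92 -98 -5 0 0 3.4; -120 -128 -5 0 0 3.4; -148 -158 -5 0 0 3.4; -174 -186 -5 0 0 3.4; -193 -206 -5 0 0 3.4"
}}

```text
time: 19.57
position: [0.6101, 0.1164, 0.3516]
tool_rot: [0.075, 0.997, -0.001, 0.001]
ft_force: [-1.5, 0.1, -3.4]
grip_width: 0.0154
grip_force: 49.9
```

Emit:
{"op": "move_arm", "data": {
  "series": "-9 -9 0 0 0 0; -13 -13 0 0 0 0; -14 -14 0 0 0 0; -14 -14 0 0 0 0; -14 -14 0 0 0 0; -14 -14 0 0 0 0; -14 -14 0 0 0 0"
}}

```text
time: 20.15
position: [0.6191, 0.1052, 0.3521]
tool_rot: [0.073, 0.997, 0.0, -0.0]
ft_force: [0.4, 0.4, -3.0]
grip_width: 0.0152
grip_force: 49.9
```

Run:
```python
from h import *
for c in ('top','side'):
  p=shot(c,f'{c}9.png'); print(c,[[(round(d['p'],2),np.round(d['xyz'],4).tolist()) for d in robot.tip_of(p,n)[:1]] for n in ('tkey','shaft_mouth','stem_top')])
im=cv2.imread('pics/side9.png');cv2.imwrite('pics/s9c.png',cv2.resize(im[60:260,230:430],None,fx=2.5,fy=2.5))
delta([.6213,.1036,.347],81.5)
```

```text
top [[(0.49, [0.6257, 0.1052, 0.1953])], [(0.35, [0.6278, -0.0029, 0.0113])], [(0.22, [0.5522, -0.2241, 0.0488])]]
side [[(0.62, [0.623, 0.101, 0.1937])], [(0.61, [0.6205, 0.1005, 0.1413])], [(0.6, [0.6195, 0.1043, 0.0544])]]
delta [-1.6 -0.   4.8] [0.   0.   0.03] n 0.1 t 20.6 pos [0.6198 0.1039 0.3518] yaw 81.53 F [ 0.9  0.2 -2.6] w 0.0157 gf 49.9
```

Emit:
{"op": "move_arm", "data": {
  "series": "-1.5 0 10 0 0 0; -1.5 0 25 0 0 0; -1.5 0 40 0 0 0; -1.5 0 55 0 0 0; -1.5 0 70 0 0 0; -1.5 0 80 0 0 0; -1.5 0 88 0 0 0; -1.5 0 90 0 0 0"
}}

```text
time: 21.22
position: [0.6205, 0.1035, 0.2598]
tool_rot: [0.074, 0.997, -0.0, -0.002]
ft_force: [-0.1, -0.2, -3.2]
grip_width: 0.0154
grip_force: 49.9
```

Emit:
{"op": "move_arm", "data": {
  "series": "0 0 5 0 0 0; 0 0 12 0 0 0; 0 0 20 0 0 0; 0 0 25 0 0 0; 0 0 28 0 0 0; 0 0 28 0 0 0; 0 0 28 0 0 0"
}}

```text
time: 21.8
position: [0.6213, 0.1036, 0.2337]
tool_rot: [0.074, 0.997, 0.0, -0.0]
ft_force: [-0.4, 0.3, -3.4]
grip_width: 0.0158
grip_force: 49.9
```

Run:
```python
from h import *
delta([.6213,.1036,.193],81.5);print(robot.get_obs()['moment'])
```

```text
delta [ 0.   0.  40.7] [-0.   -0.    0.03] n 1.0 t 21.8 pos [0.6213 0.1036 0.2337] yaw 81.53 F [-0.4  0.3 -3.4] w 0.0158 gf 49.9
[0.05431781 0.04389109 0.00130909]
```

In the bore with no contact. Continue down onto the stem.

Emit:
{"op": "move_arm", "data": {
  "series": "0 0 6 0 0 0; 0 0 12 0 0 0; 0 0 17 0 0 0; 0 0 21 0 0 0; 0 0 25 0 0 0; 0 0 29 0 0 0; 0 0 32 0 0 0; 0 0 32 0 0 0"
}}

```text
time: 22.47
position: [0.6203, 0.1036, 0.2006]
tool_rot: [0.074, 0.997, -0.0, -0.001]
ft_force: [-0.5, 0.7, -4.1]
grip_width: 0.0154
grip_force: 49.9
```

Run:
```python
from h import *
delta([.6213,.1036,.193],81.5);print(robot.get_obs()['moment'])
```

```text
delta [-1.   0.1  7.6] [-0.02 -0.16  0.03] n 0.2 t 22.5 pos [0.6203 0.1036 0.2006] yaw 81.53 F [-0.5  0.7 -4.1] w 0.0154 gf 49.9
[0.05446055 0.3132532  0.05375226]
```

Emit:
{"op": "move_arm", "data": {
  "series": "0 0 2 0 0 0; 0 0 4 0 0 0; 0 0 6 0 0 0; 0 0 7 0 0 0; 0 0 7 0 0 0; 0 0 7 0 0 0"
}}

```text
time: 22.97
position: [0.6208, 0.1036, 0.1943]
tool_rot: [0.074, 0.997, -0.0, -0.001]
ft_force: [-2.0, 0.1, -5.3]
grip_width: 0.0154
grip_force: 49.9
```

Run:
```python
from h import *
delta([.6213,.1036,.193],81.5);print(robot.get_obs()['moment'],robot.get_obs()['q'])
```

```text
delta [-0.5  0.1  1.3] [-0.01 -0.07  0.02] n 0.0 t 23.0 pos [0.6208 0.1036 0.1943] yaw 81.52 F [-2.   0.1 -5.3] w 0.0154 gf 49.9
[ 0.0583729   0.53280967 -0.01219985] [-1.19632369e-02  5.91006261e-01  1.46859772e+00  3.08245421e-06
  1.08322945e+00 -1.43484385e+00]
```

Emit:
{"op": "move_arm", "data": {
  "series": "0 0 0 0 0 4; 0 0 0 0 0 9; 0 0 0 0 0 15; 0 0 0 0 0 21; 0 0 0 0 0 27; 0 0 0 0 0 33; 0 0 0 0 0 39; 0 0 0 0 0 43"
}}

```text
time: 23.63
position: [0.6207, 0.1039, 0.1944]
tool_rot: [0.436, 0.9, -0.0, -0.001]
ft_force: [-1.3, 2.5, -4.6]
grip_width: 0.0153
grip_force: 49.9
```

Run:
```python
from h import *
delta([.6213,.1036,.193],-3.5);print(robot.get_obs()['moment'])
```

```text
delta [-0.6  0.3  1.4] [-0.07 -0.06 41.78] n 5.8 t 23.6 pos [0.6207 0.1039 0.1944] yaw 38.28 F [-1.3  2.5 -4.6] w 0.0153 gf 49.9
[0.23765864 0.58265156 0.09287236]
```

Emit:
{"op": "move_arm", "data": {
  "series": "0 0 0 0 0 6; 0 0 0 0 0 12; 0 0 0 0 0 18; 0 0 0 0 0 24; 0 0 0 0 0 30; 0 0 0 0 0 35; 0 0 0 0 0 39; 0 0 0 0 0 42"
}}

```text
time: 24.3
position: [0.6215, 0.1042, 0.1944]
tool_rot: [0.729, 0.684, 0.001, -0.0]
ft_force: [-0.7, 1.9, -5.0]
grip_width: 0.0153
grip_force: 49.9
```

Run:
```python
from h import *
delta([.6213,.1036,.193],-3.5);print(robot.get_obs()['moment'])
w=shot('top','t10.png');im=w['img'];cv2.imwrite('pics/t10c.png',cv2.resize(im[120:220,250:400,::-1],None,fx=4,fy=4))
s=shot('side');hsv=cv2.cvtColor(s['img'],cv2.COLOR_RGB2HSV);m=cv2.inRange(hsv,(0,120,80),(8,255,255))|cv2.inRange(hsv,(172,120,80),(180,255,255))
n,_,st,ce=cv2.connectedComponentsWithStats(m);print([(st[i].tolist(),unproj(s,ce[i],.03).round(3).tolist()) for i in range(1,n) if st[i,4]>8])
```

```text
delta [-0.6 -0.2  1.4] [ 0.03 -0.07 -0.15] n 0.0 t 24.3 pos [0.6215 0.1042 0.1944] yaw -3.65 F [-0.7  1.9 -5. ] w 0.0153 gf 49.9
[0.36615597 0.26280229 0.11190219]
[([354, 144, 10, 10, 88], [0.852, 0.263, 0.03]), ([265, 205, 17, 14, 122], [0.454, 0.151, 0.03]), ([333, 205, 10, 6, 36], [0.627, 0.061, 0.03])]
```

Emit:
{"op": "move_arm", "data": {
  "series": "0 0 0 0 0 3; 0 0 0 0 0 6; 0 0 0 0 0 6; 0 0 0 0 0 6; 0 0 0 0 0 6"
}}

```text
time: 24.82
position: [0.6214, 0.1038, 0.1945]
tool_rot: [0.763, 0.647, 0.0, -0.0]
ft_force: [-0.1, 1.1, -6.7]
grip_width: 0.0155
grip_force: 49.9
```

Run:
```python
from h import *
delta([.6213,.1036,.193],-9.5);print(robot.get_obs()['moment'])
s=shot('side');hsv=cv2.cvtColor(s['img'],cv2.COLOR_RGB2HSV);m=cv2.inRange(hsv,(0,120,80),(8,255,255))|cv2.inRange(hsv,(172,120,80),(180,255,255))
m[:,:320]=0;m[:,350:]=0;r=cv2.minAreaRect(cv2.findNonZero(m));print([unproj(s,c,.03).round(3)[:2].tolist() for c in cv2.boxPoints(r)])
```

```text
delta [-0.2 -0.1  1.5] [ 0.01 -0.03  0.11] n 0.0 t 24.8 pos [0.6214 0.1038 0.1945] yaw -9.39 F [-0.1  1.1 -6.7] w 0.0155 gf 49.9
[0.47270782 0.10066091 0.09750674]
[[0.717, 0.243], [0.743, 0.232], [0.63, 0.043], [0.607, 0.054]]
```

Emit:
{"op": "move_arm", "data": {
  "series": "0 0 0 0 0 -5; 0 0 0 0 0 -9; 0 0 -8 0 0 -9; 0 0 -20 0 0 -9; 0 0 -40 0 0 -9; 0 0 -65 0 0 -9; 0 0 -95 0 0 -9; 0 0 -125 0 0 -9"
}}

```text
time: 25.53
position: [0.6215, 0.1027, 0.322]
tool_rot: [0.711, 0.704, -0.0, 0.001]
ft_force: [0.9, 0.1, -3.3]
grip_width: 0.0157
grip_force: 49.9
```

Emit:
{"op": "move_arm", "data": {
  "series": "0 0 -20 0 0 0; 0 0 -30 0 0 0; 0 0 -33 0 0 0; 0 0 -33 0 0 0"
}}

```text
time: 25.87
position: [0.6214, 0.1032, 0.3536]
tool_rot: [0.71, 0.704, 0.0, 0.001]
ft_force: [-0.6, 0.3, -3.7]
grip_width: 0.0155
grip_force: 49.9
```

Run:
```python
from h import *
for c in ('side','top'):
  s=shot(c);print([(round(d['p'],2),np.round(d['xyz'],4).tolist()) for d in robot.tip_of(s,'tkey')[:2]])
  hsv=cv2.cvtColor(s['img'],cv2.COLOR_RGB2HSV);m=cv2.inRange(hsv,(0,120,80),(8,255,255))|cv2.inRange(hsv,(172,120,80),(180,255,255))
  n,_,st,ce=cv2.connectedComponentsWithStats(m);print([(st[i].tolist(),unproj(s,ce[i],.03).round(3).tolist()) for i in range(1,n) if st[i,4]>8])
delta([.437,.343,.35],0)
```

```text
[(0.74, [0.6206, 0.0992, 0.1954]), (0.71, [0.3702, 0.4978, 0.0042])]
[([354, 144, 10, 10, 84], [0.852, 0.263, 0.03]), ([265, 205, 17, 14, 118], [0.454, 0.151, 0.03]), ([333, 205, 9, 7, 35], [0.624, 0.06, 0.03])]
[(0.51, [0.7791, -0.0717, -0.0016])]
[([173, 84, 16, 16, 185], [0.909, 0.495, 0.03])]
delta [ 238.  -185.4    1.3] [-0.23  0.01 -0.49] n 7.2 t 26.1 pos [0.6204 0.1035 0.3507] yaw -0.49 F [-0.6  1.  -4.6] w 0.0156 gf 49.9
```

Emit:
{"op": "move_arm", "data": {
  "series": "10 -8 0 0 0 0; 30 -23 0 0 0 0; 57 -44 0 0 0 0; 87 -67 0 0 0 0; 117 -90 0 0 0 0; 147 -114 0 0 0 0; 177 -137 0 0 0 0; 203 -158 0 0 0 0"
}}

```text
time: 26.73
position: [0.462, 0.3099, 0.352]
tool_rot: [0.71, 0.704, -0.001, -0.001]
ft_force: [0.3, -0.0, -3.2]
grip_width: 0.0156
grip_force: 49.9
```

Emit:
{"op": "move_arm", "data": {
  "series": "20 -16 0 0 0 0; 30 -24 0 0 0 0; 35 -27 0 0 0 0; 35 -27 0 0 0 0; 35 -27 0 0 0 0; 35 -27 0 0 0 0; 35 -27 0 0 0 0"
}}

```text
time: 27.32
position: [0.4393, 0.342, 0.3526]
tool_rot: [0.711, 0.703, -0.0, 0.0]
ft_force: [0.2, -0.5, -3.9]
grip_width: 0.0152
grip_force: 49.9
```

Run:
```python
from h import *
delta([.437,.343,.35],0)
s=shot('side','s11.png');print([(round(d['p'],2),np.round(d['xyz'],4).tolist()) for n in('tkey','park') for d in robot.tip_of(s,n)[:1]])
```

```text
delta [ 1.  -2.4  2.6] [ 0.01  0.03 -0.6 ] n 0.1 t 27.3 pos [0.4393 0.342  0.3526] yaw -0.6 F [ 0.2 -0.5 -3.9] w 0.0152 gf 49.9
[(0.74, [0.4386, 0.3363, 0.1973]), (0.75, [0.4344, 0.3428, 0.0049])]
```

Emit:
{"op": "move_arm", "data": {
  "series": "1 -2 10 0 0 0; 1 -2 30 0 0 0; 1 -2 55 0 0 0; 1 -2 80 0 0 0; 1 -2 100 0 0 0; 1 -2 110 0 0 0; 1 -2 115 0 0 0; 1 -2 115 0 0 0"
}}

```text
time: 28.13
position: [0.4358, 0.3437, 0.2366]
tool_rot: [0.71, 0.704, -0.001, -0.0]
ft_force: [-0.3, -0.6, -3.6]
grip_width: 0.0155
grip_force: 49.9
```

Emit:
{"op": "move_arm", "data": {
  "series": "0 0 10 0 0 0; 0 0 25 0 0 0; 0 0 40 0 0 0; 0 0 53 0 0 0; 0 0 61 0 0 0; 0 0 66 0 0 0; 0 0 68 0 0 0; 0 0 68 0 0 0"
}}

```text
time: 28.8
position: [0.4364, 0.3442, 0.1698]
tool_rot: [0.71, 0.704, 0.0, 0.0]
ft_force: [0.6, -0.3, -2.5]
grip_width: 0.0151
grip_force: 49.9
```

Run:
```python
from h import *
delta([.437,.343,.1667],0)
```

```text
delta [-1.2  0.6  3.1] [ 0.01 -0.   -0.48] n 0.1 t 28.8 pos [0.4364 0.3442 0.1698] yaw -0.48 F [ 0.6 -0.3 -2.5] w 0.0151 gf 49.9
```

Emit:
{"op": "move_arm", "data": {
  "series": "0 0 1.5 0 0 0; 0 0 3 0 0 0; 0 0 3.5 0 0 0; 0 0 3.5 0 0 0"
}}

```text
time: 29.13
position: [0.4366, 0.3443, 0.1668]
tool_rot: [0.71, 0.704, 0.001, 0.0]
ft_force: [-0.3, 0.2, -2.9]
grip_width: 0.0153
grip_force: 49.9
```

Emit:
{"op": "move_arm", "data": {
  "series": "0 0 0 0 0 0; 0 0 0 0 0 0; 0 0 0 0 0 0; 0 0 0 0 0 0; 0 0 0 0 0 0; 0 0 0 0 0 0",
  "jaw": 0.8
}}

```text
time: 29.63
position: [0.4364, 0.3442, 0.1664]
tool_rot: [0.71, 0.704, 0.0, 0.0]
ft_force: [0.8, -0.2, 0.4]
grip_width: 0.0477
grip_force: 0.0
```

Emit:
{"op": "move_arm", "data": {
  "series": "0 0 -5 0 0 0; 0 0 -15 0 0 0; 0 0 -35 0 0 0; 0 0 -65 0 0 0; 0 0 -95 0 0 0; 0 0 -120 0 0 0; 0 0 -130 0 0 0; 0 0 -130 0 0 0"
}}

```text
time: 30.3
position: [0.4377, 0.345, 0.2998]
tool_rot: [0.71, 0.704, 0.004, 0.001]
ft_force: [-0.2, -0.3, -0.3]
grip_width: 0.0696
grip_force: 0.0
```

Run:
```python
from h import *
K=np.load('K.npy');X=np.load('X.npy')
y=np.radians(84.92);T=np.eye(4);T[:3,:3]=[[-np.sin(y),np.cos(y),0],[np.cos(y),np.sin(y),0],[0,0,-1]];T[:3,3]=[.434,.342,.3465]
p={'mtx':K,'world_to_cam':X@np.linalg.inv(T)}
for nm,a,b in (('red',(206,142),(236,227)),('blue',(60,156),(96,240))):
    A,B=unproj(p,a,.008),unproj(p,b,.008);d=A-B;print(nm,((A+B)/2).round(4),np.linalg.norm(d).round(3),np.degrees(np.arctan2(d[1],d[0])).round(1))
for c in ('top','side'):
  s=shot(c,c+'12.png')
  print(c,[(n,round(d['p'],2),np.round(d['xyz'],4).tolist()) for n in('stamp','tkey','die_block') for d in robot.tip_of(s,n)[:3]])
  hsv=cv2.cvtColor(s['img'],cv2.COLOR_RGB2HSV)
  for nm,m in (('red',cv2.inRange(hsv,(0,120,70),(8,255,255))|cv2.inRange(hsv,(172,120,70),(180,255,255))),('blue',cv2.inRange(hsv,(105,120,70),(125,255,255)))):
    n,_,st,ce=cv2.connectedComponentsWithStats(m);print(nm,[(st[i,4],unproj(s,ce[i],.012).round(3)[:2].tolist()) for i in range(1,n) if st[i,4]>8 and st[i,4]<400])
delta([.464,.17,.25],-82)
```

```text
red [0.4642 0.1765 0.008 ] 0.149 -171.4
blue [ 0.4659 -0.0653  0.008 ] 0.149 -175.4
top [('stamp', 0.62, [0.4615, 0.168, 0.0112]), ('stamp', 0.59, [0.462, -0.0704, 0.0123]), ('stamp', 0.51, [0.6223, 0.1036, 0.1462]), ('die_block', 0.58, [0.6258, -0.0084, 0.0081])]
red [(np.int32(184), [0.918, 0.502]), (np.int32(78), [0.815, 0.177]), (np.int32(47), [0.629, 0.058]), (np.int32(95), [0.463, 0.171])]
blue [(np.int32(165), [0.668, 0.016]), (np.int32(9), [0.65, -0.072]), (np.int32(33), [0.641, 0.099]), (np.int32(9), [0.615, -0.076]), (np.int32(99), [0.465, -0.07])]
side [('stamp', 0.66, [0.4611, 0.1669, 0.0088]), ('stamp', 0.65, [0.4672, -0.0738, 0.0098]), ('tkey', 0.67, [0.3693, 0.4969, 0.0038]), ('die_block', 0.73, [0.6313, -0.0049, 0.0108]), ('die_block', 0.29, [0.6199, 0.1022, 0.0561]), ('die_block', 0.23, [0.3456, -0.1918, 0.0008])]
red [(np.int32(181), [0.938, 0.563]), (np.int32(87), [0.867, 0.281]), (np.int32(127), [0.463, 0.168]), (np.int32(36), [0.635, 0.075])]
blue [(np.int32(64), [0.706, 0.224]), (np.int32(16), [0.676, -0.04]), (np.int32(146), [0.464, -0.072])]
delta [-173.5   29.8   45. ] [-7.000e-02  1.700e-01  8.152e+01] n 11.4 t 30.7 pos [0.4358 0.3438 0.2948] yaw -0.48 F [-0.   0.2 -0.7] w 0.0699 gf 0.0
```

Emit:
{"op": "move_arm", "data": {
  "series": "-10 2 0 0 0 4; -35 6 0 0 0 10; -60 10 0 0 0 16; -90 15 0 0 0 22; -120 20 0 0 0 28; -145 24 20 0 0 34; -165 26 40 0 0 40; -173 27 60 0 0 45"
}}

```text
time: 31.37
position: [0.4622, 0.1685, 0.2355]
tool_rot: [0.927, 0.376, 0.0, 0.0]
ft_force: [0.6, -0.9, 0.2]
grip_width: 0.0699
grip_force: 0.0
```

Emit:
{"op": "move_arm", "data": {
  "series": "0 0 15 0 0 6; 0 0 30 0 0 12; 0 0 45 0 0 18; 0 0 60 0 0 24; 0 0 75 0 0 30; 0 0 90 0 0 34; 0 0 100 0 0 36; 0 0 100 0 0 36.5"
}}

```text
time: 32.03
position: [0.4603, 0.1706, 0.1339]
tool_rot: [0.998, 0.069, -0.003, 0.0]
ft_force: [-0.2, -1.0, 0.5]
grip_width: 0.0701
grip_force: 0.0
```

Emit:
{"op": "move_arm", "data": {
  "series": "0 0 0 0 0 0; 0 0 0 0 0 0; 0 0 0 0 0 0; 0 0 0 0 0 0"
}}

```text
time: 32.37
position: [0.4624, 0.171, 0.137]
tool_rot: [0.998, 0.07, 0.001, -0.0]
ft_force: [0.9, 0.6, -0.9]
grip_width: 0.0698
grip_force: 0.0
```

Run:
```python
from h import *
delta([.463,.171,.013],-81.4)
w=shot('wrist','w13.png')
hsv=cv2.cvtColor(w['img'],cv2.COLOR_RGB2HSV);m=cv2.inRange(hsv,(0,120,70),(8,255,255))|cv2.inRange(hsv,(172,120,70),(180,255,255))
n,_,st,ce=cv2.connectedComponentsWithStats(m);print([(st[i].tolist(),unproj(w,ce[i],.012).round(3)[:2].tolist()) for i in range(1,n) if st[i,4]>30])
s=shot('side');hsv=cv2.cvtColor(s['img'],cv2.COLOR_RGB2HSV);m=cv2.inRange(hsv,(8,170,150),(18,255,255))
n,_,st,ce=cv2.connectedComponentsWithStats(m);print('orange',[(st[i].tolist(),unproj(s,ce[i],.164).round(3)[:2].tolist()) for i in range(1,n) if st[i,4]>30])
```

```text
delta [4.00e-01 1.00e-01 1.24e+02] [ 0.   -0.1  -0.55] n 3.0 t 32.4 pos [0.4624 0.171  0.137 ] yaw -81.95 F [ 0.9  0.6 -0.9] w 0.0698 gf 0.0
[([311, 165, 19, 61, 1017], [0.465, 0.173])]
orange [([187, 135, 19, 12, 78], [0.342, 0.419]), ([226, 134, 15, 20, 142], [0.436, 0.353]), ([295, 298, 15, 23, 277], [0.299, -0.274])]
```

Emit:
{"op": "move_arm", "data": {
  "series": "0 0 15 0 0 -0.5; 0 0 40 0 0 -0.5; 0 0 65 0 0 -0.5; 0 0 85 0 0 -0.5; 0 0 100 0 0 -0.5; 0 0 108 0 0 -0.5; 0 0 111 0 0 -0.5; 0 0 111 0 0 -0.5"
}}

```text
time: 33.13
position: [0.4618, 0.1709, 0.0251]
tool_rot: [0.997, 0.074, -0.0, 0.0]
ft_force: [0.3, 0.7, 0.9]
grip_width: 0.0694
grip_force: 0.0
```

Emit:
{"op": "move_arm", "data": {
  "series": "0 0 0 0 0 0; 0 0 0 0 0 0; 0 0 0 0 0 0; 0 0 0 0 0 0; 0 0 0 0 0 0; 0 0 0 0 0 0; 0 0 0 0 0 0; 0 0 0 0 0 0",
  "jaw": 0,
  "newtons": 50
}}

```text
time: 33.8
position: [0.4618, 0.1709, 0.0253]
tool_rot: [0.997, 0.074, 0.0, 0.0]
ft_force: [0.3, -0.2, 0.6]
grip_width: 0.0241
grip_force: 0.0
```

Emit:
{"op": "move_arm", "data": {
  "series": "0 0 0 0 0 0; 0 0 0 0 0 0; 0 0 0 0 0 0; 0 0 0 0 0 0"
}}

```text
time: 34.13
position: [0.4618, 0.1709, 0.0253]
tool_rot: [0.997, 0.074, -0.0, -0.0]
ft_force: [0.1, -0.1, -0.3]
grip_width: 0.0155
grip_force: 50.0
```

Run:
```python
from h import *
delta([.463,.171,.025],-81.4)
```

```text
delta [1.2 0.1 0.3] [-0.    0.   -0.08] n 0.0 t 34.1 pos [0.4618 0.1709 0.0253] yaw -81.48 F [ 0.1 -0.1 -0.3] w 0.0155 gf 50.0
```

Emit:
{"op": "move_arm", "data": {
  "series": "0 0 -10 0 0 0; 0 0 -30 0 0 0; 0 0 -60 0 0 0; -5 20 -95 0 0 1; -14 50 -130 0 0 2; -22 80 -165 0 0 3; -31 110 -195 0 0 4; -40 140 -220 0 0 5"
}}

```text
time: 34.8
position: [0.4434, 0.0336, 0.2408]
tool_rot: [1.0, 0.031, 0.001, 0.0]
ft_force: [1.9, -1.3, -1.8]
grip_width: 0.0156
grip_force: 50.0
```

Emit:
{"op": "move_arm", "data": {
  "series": "-9 35 -20 0 0 1; -18 70 -30 0 0 2; -28 105 -30 0 0 2; -38 140 -30 0 0 2; -48 175 -30 0 0 2; -58 210 -30 0 0 2; -67 245 -30 0 0 2; -75 275 -30 0 0 2"
}}

```text
time: 35.47
position: [0.385, -0.2465, 0.2691]
tool_rot: [1.0, 0.013, 0.0, 0.0]
ft_force: [0.1, -0.4, -0.9]
grip_width: 0.0154
grip_force: 50.0
```

Run:
```python
from h import *
delta([.40,-.30,.28],-88.5)
```

```text
delta [ 13.6  53.9 -10.9] [ 0.04 -0.01 -0.03] n 1.4 t 35.5 pos [ 0.385  -0.2465  0.2691] yaw -88.53 F [ 0.1 -0.4 -0.9] w 0.0154 gf 50.0
```

Emit:
{"op": "move_arm", "data": {
  "series": "4 15 0 0 0 0; 8 35 0 0 0 0; 13 49 0 0 0 0; 13 54 0 0 0 0; 13 54 0 0 0 0; 13 54 0 0 0 0; 13 54 0 0 0 0; 13 54 0 0 0 0"
}}

```text
time: 36.13
position: [0.4002, -0.2969, 0.2685]
tool_rot: [1.0, 0.014, -0.0, -0.0]
ft_force: [0.3, -1.3, -1.7]
grip_width: 0.0155
grip_force: 50.0
```

Run:
```python
from h import *
w=shot('wrist','w14.png');print(w['world_to_cam'].tolist())
print([(n,round(d['p'],2),np.round(d['xyz'],4).tolist(),proj(w,d['xyz']).round().tolist()) for n in('clip','rack') for d in robot.tip_of(w,n)[:4]])
delta([.40,-.30,.28],-88.5)
```

```text
[[0.026790141288246347, -0.9996409272816237, -0.0005521171007786074, -0.3064531314597975], [-0.9556832620736104, -0.025774061792568814, 0.2932664323291312, 0.3332287369326349], [-0.29317535865433825, -0.0073290000852786145, -0.9560305930437852, 0.5289767057919131], [0.0, 0.0, 0.0, 1.0]]
[('clip', 0.86, [0.557, -0.3799, 0.0491], [403.0, 35.0]), ('clip', 0.76, [0.5523, -0.3077, 0.0505], [336.0, 38.0]), ('clip', 0.64, [0.5502, -0.2198, 0.0468], [254.0, 38.0]), ('rack', 0.89, [0.5463, -0.3019, -0.0], [329.0, 52.0])]
delta [ -0.6   2.5 -11.3] [-0.01  0.01  0.07] n 0.3 t 36.3 pos [ 0.4006 -0.2975  0.2687] yaw -88.43 F [ 0.3 -0.2 -2. ] w 0.0158 gf 50.0
```

View pics/w14.png

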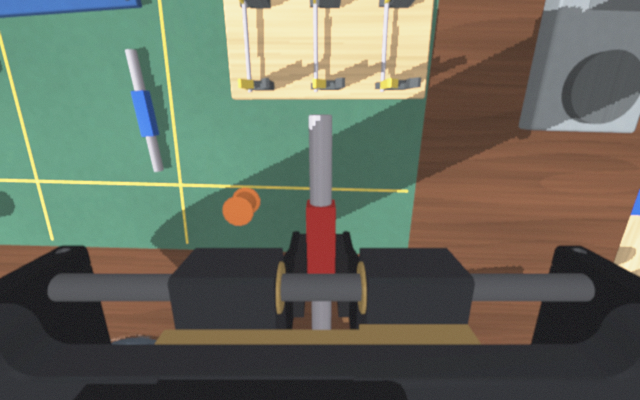

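Run:
```python
import cv2
im=cv2.imread('pics/w14.png');cv2.imwrite('pics/w14c.png',cv2.resize(im[0:105,222:442],None,fx=3.6,fy=3.6,interpolation=cv2.INTER_CUBIC))
```

```text
(no output)
```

View pics/w14c.png

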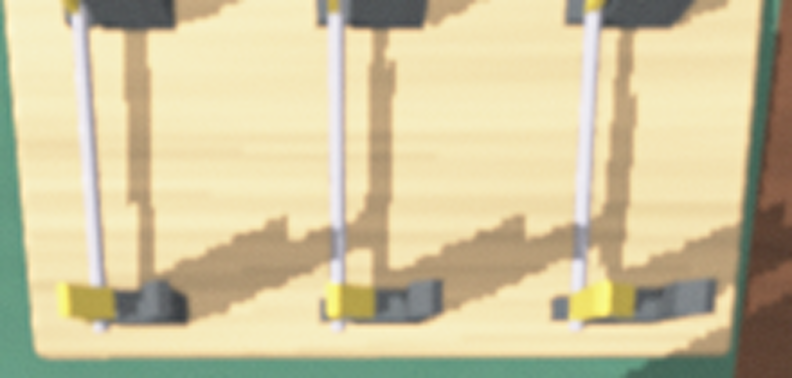

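```bash
cat > pl.py <<'E'
from h import *
T=np.array([[0.026790141288246347, -0.9996409272816237, -0.0005521171007786074, -0.3064531314597975], [-0.9556832620736104, -0.025774061792568814, 0.2932664323291312, 0.3332287369326349], [-0.29317535865433825, -0.0073290000852786145, -0.9560305930437852, 0.5289767057919131], [0.0, 0.0, 0.0, 1.0]])
p={'mtx':np.load('K.npy'),'world_to_cam':T}
im=cv2.imread('pics/w14.png').astype(float)
b,g,r=im[...,0],im[...,1],im[...,2]
wood=((r-g)>-5)&(r>130)
L=[];Rr=[];N=[]
for y in range(5,92):
    row=r[y]-g[y]  # green bg negative
    x=np.arange(640); i=np.where(row[215:245]>0)[0]
    if len(i): L.append((215+i[0]-.5,y))
for x in range(240,418):
    i=np.where((r[:,x]-g[:,x])[88:110]<0)[0]
    if len(i): N.append((x,88+i[0]-.5))
def fit(P):
    W=np.array([unproj(p,u,.010)[:2] for u in P]); v=cv2.fitLine(W.astype(np.float32),cv2.DIST_HUBER,0,1e-4,1e-4).ravel(); return v,np.degrees(np.arctan2(v[1],v[0]))
vl,al=fit(L);vn,an=fit(N);print('left',vl,al,'near',vn,an)
A=np.array([vl[:2],-vn[:2]]).T; t=np.linalg.solve(A,(vn[2:]-vl[2:])); c=vl[2:]+t[0]*vl[:2]; print('corner',c)
print(unproj(p,(232.6,98.5),.01),unproj(p,(424.8,98.0),.01),unproj(p,(434.5,0),.01))
# rod held
for y in range(120,200,15):
    row=im[y,300:345].sum(1);
    print(y,[int(v) for v in row[3:-3:2]])
E
python3 pl.py
```

```text
left [ 0.99951756  0.03105901  0.5397687  -0.17910999] 1.7798362 near [ 0.026777   -0.9996414   0.49193573 -0.33106017] -88.4656
corner [ 0.48790866 -0.18072149]
[ 0.4879525  -0.18236024  0.01      ] [ 0.49503577 -0.42446093  0.01      ] [ 0.6023647  -0.42184589  0.01      ]
120 [392, 394, 403, 645, 692, 716, 677, 633, 607, 461, 436, 433, 429, 413, 376, 396, 390, 395, 388, 389]
135 [381, 385, 390, 370, 395, 428, 443, 445, 463, 457, 445, 439, 436, 415, 369, 296, 262, 268, 263, 263]
150 [282, 274, 262, 333, 394, 426, 445, 442, 455, 451, 437, 437, 432, 409, 353, 273, 262, 269, 265, 258]
165 [268, 265, 261, 319, 395, 429, 447, 444, 447, 456, 444, 437, 431, 411, 348, 266, 262, 265, 266, 271]
180 [264, 266, 255, 301, 389, 417, 442, 438, 453, 451, 442, 437, 424, 410, 343, 263, 264, 265, 267, 265]
195 [265, 268, 257, 296, 392, 416, 438, 437, 452, 451, 439, 434, 432, 407, 326, 257, 262, 262, 259, 271]
```

The jaws sit on the +y side, all three clips are empty, and the rack yaw is about 1.65°. I'll go above clip 2.

Emit:
{"op": "move_arm", "data": {
  "series": "15 1 0 0 0 0; 40 2 10 0 0 0; 70 4 35 0 0 0; 100 5 65 0 0 0; 125 7 95 0 0 0; 142 8 120 0 0 0; 150 8 140 0 0 0; 150.5 8 150 0 0 0"
}}

```text
time: 36.95
position: [0.552, -0.3009, 0.1153]
tool_rot: [1.0, 0.014, -0.001, -0.001]
ft_force: [0.5, -0.2, -0.7]
grip_width: 0.0156
grip_force: 50.0
```

Emit:
{"op": "move_arm", "data": {
  "series": "0 0 8 0 0 0; 0 0 12 0 0 0; 0 0 15 0 0 0; 0 0 15 0 0 0; 0 0 15 0 0 0; 0 0 15 0 0 0; 0 0 15 0 0 0"
}}

```text
time: 37.53
position: [0.5515, -0.3027, 0.1046]
tool_rot: [1.0, 0.013, 0.001, 0.001]
ft_force: [-0.5, -0.1, -0.9]
grip_width: 0.0151
grip_force: 50.0
```

Run:
```python
from h import *
delta([.5515,-.3013,.0653],-88.35)
w=shot('wrist','w15.png');im=cv2.imread('pics/w15.png');cv2.imwrite('pics/w15c.png',cv2.resize(im[60:260,200:440],None,fx=2.5,fy=2.5,interpolation=cv2.INTER_CUBIC))
```

```text
delta [-0.  -1.5 39.3] [ 0.07 -0.08 -0.14] n 0.9 t 37.5 pos [ 0.5515 -0.3027  0.1046] yaw -88.49 F [-0.5 -0.1 -0.9] w 0.0151 gf 50.0
```

View pics/w15c.png

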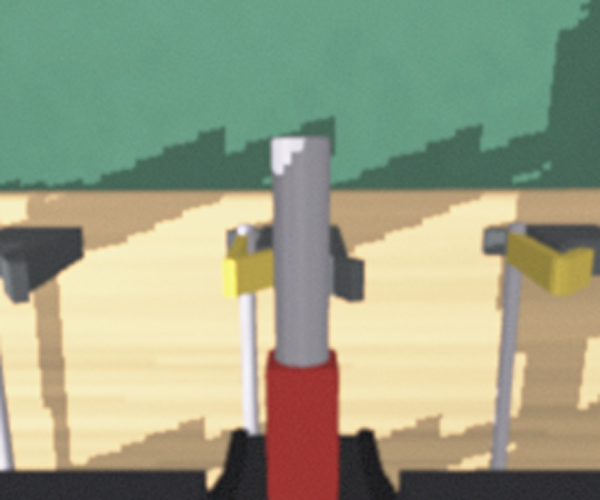

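Run:
```python
from h import *
w=robot.camera('wrist')
a=np.radians(1.65);c=np.array([.5515,-.3013])
def P(x,y,z):
    q=c+[np.cos(a)*x-np.sin(a)*y,np.sin(a)*x+np.cos(a)*y];u=proj(w,[q[0],q[1],z]);return ((u-[200,60])*2.5).round(0).tolist()
for z in (.048,.054,.061,.068): print(z,'c1 nose',P(.04,-.08+.0038,z),'c2 right inner',P(.04,-.0068,z),'c3 right inner',P(.04,.08-.0068,z),'c1 right inner',P(.04,-.0868,z))
print('far edge plate',P(.06,0,.01),P(.06,.1,.01))
o=robot.get_obs();M=Tt(o['position'],o['tool_rot'])
for x in (.075,.04): print('rod',[((proj(w,(M@[x,s,.0173,1])[:3])-[200,60])*2.5).round().tolist() for s in (-.006,.006)])
```

```text
0.048 c1 nose [586.0, 278.0] c2 right inner [325.0, 279.0] c3 right inner [24.0, 280.0] c1 right inner [625.0, 278.0]
0.054 c1 nose [594.0, 283.0] c2 right inner [326.0, 284.0] c3 right inner [16.0, 285.0] c1 right inner [635.0, 283.0]
0.061 c1 nose [604.0, 289.0] c2 right inner [327.0, 290.0] c3 right inner [6.0, 291.0] c1 right inner [647.0, 288.0]
0.068 c1 nose [616.0, 295.0] c2 right inner [327.0, 296.0] c3 right inner [-5.0, 297.0] c1 right inner [660.0, 295.0]
far edge plate [299.0, 189.0] [-26.0, 190.0]
rod [[276.0, 150.0], [335.0, 149.0]]
rod [[278.0, 317.0], [333.0, 316.0]]
```

Emit:
{"op": "move_arm", "data": {
  "series": "0 0 5 0 0 0; 0 0 10 0 0 0; 0 0 15 0 0 0; 0 0 20 0 0 0; 0 0 23 0 0 0; 0 0 25 0 0 0; 0 0 25 0 0 0; 0 0 25 0 0 0"
}}

```text
time: 38.3
position: [0.5513, -0.3022, 0.0783]
tool_rot: [1.0, 0.013, -0.0, -0.0]
ft_force: [1.2, 0.8, -1.1]
grip_width: 0.0154
grip_force: 50.0
```

Run:
```python
from h import *
delta([.5515,-.3022,.0653],-88.35);print(robot.get_obs()['moment'])
```

```text
delta [ 0.2 -0.  13. ] [-0.01  0.02 -0.13] n 0.3 t 38.3 pos [ 0.5513 -0.3022  0.0783] yaw -88.48 F [ 1.2  0.8 -1.1] w 0.0154 gf 50.0
[-0.05657793  0.18968973  0.01039178]
```

Emit:
{"op": "move_arm", "data": {
  "series": "0 0 3 0 0 0; 0 0 6 0 0 0; 0 0 9 0 0 0; 0 0 12 0 0 0; 0 0 14 0 0 0; 0 0 14 0 0 0; 0 0 14 0 0 0"
}}

```text
time: 38.88
position: [0.5517, -0.3022, 0.0651]
tool_rot: [1.0, 0.013, 0.0, 0.0]
ft_force: [-0.5, 1.9, 5.5]
grip_width: 0.0154
grip_force: 50.0
```

Run:
```python
from h import *
delta([.5515,-.3022,.0653],-88.35);print(robot.get_obs()['moment'])
```

```text
delta [-0.2 -0.  -0.2] [ 0.01 -0.05 -0.13] n 0.0 t 38.9 pos [ 0.5517 -0.3022  0.0651] yaw -88.48 F [-0.5  1.9  5.5] w 0.0154 gf 50.0
[ 0.37568867  0.22182521 -0.01421304]
```

Emit:
{"op": "move_arm", "data": {
  "series": "0 0 1 0 0 0; 0 0 2 0 0 0; 0 0 2 0 0 0"
}}

```text
time: 39.13
position: [0.5518, -0.3023, 0.065]
tool_rot: [1.0, 0.013, 0.001, 0.0]
ft_force: [-2.4, 3.6, 14.8]
grip_width: 0.016
grip_force: 50.0
```

Emit:
{"op": "move_arm", "data": {
  "series": "0 0 0 0 0 0; 0 0 0 0 0 0; 0 0 -1 0 0 0; 0 0 -1 0 0 0; 0 0 -1 0 0 0; 0 0 -1 0 0 0",
  "jaw": 0.45
}}

```text
time: 39.63
position: [0.5511, -0.3023, 0.0631]
tool_rot: [1.0, 0.013, -0.0, -0.0]
ft_force: [0.4, 0.0, -0.7]
grip_width: 0.038
grip_force: 0.0
```

Emit:
{"op": "move_arm", "data": {
  "series": "0 0 -5 0 0 0; 0 0 -15 0 0 0; -5 0 -35 0 0 0; -20 0 -65 0 0 0; -40 0 -100 0 0 0; -65 0 -135 0 0 0; -85 0 -165 0 0 0; -95 0 -180 0 0 0"
}}

```text
time: 40.3
position: [0.4553, -0.3056, 0.2484]
tool_rot: [1.0, 0.013, 0.002, 0.002]
ft_force: [0.1, -1.1, -0.2]
grip_width: 0.0394
grip_force: 0.0
```

Run:
```python
from h import *
robot.camera('top');robot.camera('top');
w=shot('wrist','w16.png')
K=w['mtx']
hsv=cv2.cvtColor(w['img'],cv2.COLOR_RGB2HSV);m=cv2.inRange(hsv,(0,120,70),(8,255,255))|cv2.inRange(hsv,(172,120,70),(180,255,255))
n,_,st,ce=cv2.connectedComponentsWithStats(m);print([(st[i].tolist(),unproj(w,ce[i],.056).round(4)[:2].tolist()) for i in range(1,n) if st[i,4]>30])
for c in ('top','side'):
  s=shot(c)
  hsv=cv2.cvtColor(s['img'],cv2.COLOR_RGB2HSV)
  for nm,z,m in (('red',.054,cv2.inRange(hsv,(0,120,70),(8,255,255))|cv2.inRange(hsv,(172,120,70),(180,255,255))),('blue',.012,cv2.inRange(hsv,(105,120,70),(125,255,255)))):
    n,_,st,ce=cv2.connectedComponentsWithStats(m);print(c,nm,[(int(st[i,4]),unproj(s,ce[i],z).round(3)[:2].tolist()) for i in range(1,n) if st[i,4]>8 and st[i,4]<400])
delta([.465,-.07,.15],-85.4)
```

```text
[([311, 62, 15, 56, 825], [0.5555, -0.3012])]
top red [(185, [0.898, 0.486]), (78, [0.799, 0.173]), (47, [0.62, 0.058]), (125, [0.552, -0.302])]
top blue [(156, [0.667, 0.017]), (20, [0.661, 0.094]), (26, [0.639, 0.102]), (99, [0.465, -0.07])]
side red [(35, [0.609, 0.04]), (161, [0.551, -0.306])]
side blue [(22, [0.698, 0.226]), (27, [0.584, -0.029]), (145, [0.464, -0.072])]
delta [  14.8 -234.2   93.3] [-0.02  0.   -3.08] n 6.1 t 40.5 pos [ 0.4565 -0.3046  0.2432] yaw -88.48 F [ 0.5  0.  -1.4] w 0.0392 gf 0.0
```

Emit:
{"op": "move_arm", "data": {
  "series": "1 -12 0 0 0 0; 3 -35 0 0 0 -1; 5 -68 0 0 0 -2; 7 -102 10 0 0 -3; 9 -136 30 0 0 -3; 12 -170 55 0 0 -3; 14 -203 75 0 0 -3; 15 -225 90 0 0 -3",
  "jaw": 0.7
}}

```text
time: 41.22
position: [0.463, -0.0749, 0.1507]
tool_rot: [0.999, 0.041, -0.003, -0.002]
ft_force: [-0.0, -0.2, -0.7]
grip_width: 0.0609
grip_force: 0.0
```

Emit:
{"op": "move_arm", "data": {
  "series": "0 -7 3 0 0 0; 0 -10 3 0 0 0; 0 -10 3 0 0 0; 0 -10 3 0 0 0; 0 -10 3 0 0 0; 0 -10 3 0 0 0"
}}

```text
time: 41.72
position: [0.4654, -0.0709, 0.1513]
tool_rot: [0.999, 0.039, 0.001, 0.001]
ft_force: [0.6, -0.7, 0.4]
grip_width: 0.061
grip_force: 0.0
```

Run:
```python
from h import *
delta([.465,-.0708,.0255],-85.4)
w=shot('wrist','w17.png')
hsv=cv2.cvtColor(w['img'],cv2.COLOR_RGB2HSV);m=cv2.inRange(hsv,(105,120,70),(125,255,255));m[240:]=0
n,_,st,ce=cv2.connectedComponentsWithStats(m);print([(st[i].tolist(),unproj(w,ce[i],.014).round(4)[:2].tolist()) for i in range(1,n) if st[i,4]>30])
```

```text
delta [ -0.6  -0.2 125.8] [ 0.07 -0.12 -0.17] n 3.0 t 41.7 pos [ 0.4654 -0.0709  0.1513] yaw -85.57 F [ 0.6 -0.7  0.4] w 0.061 gf 0.0
[([34, 0, 308, 62, 10652], [0.5946, 0.0517]), ([310, 164, 18, 58, 936], [0.4675, -0.0678])]
```

Emit:
{"op": "move_arm", "data": {
  "series": "0 0 15 0 0 0; 0 0 40 0 0 0; 0 0 68 0 0 0; 0 0 92 0 0 0; 0 0 110 0 0 0; 0 0 120 0 0 0; 0 0 125 0 0 0; 0 0 125 0 0 0"
}}

```text
time: 42.43
position: [0.4645, -0.0699, 0.0251]
tool_rot: [0.999, 0.039, -0.0, -0.0]
ft_force: [0.1, -0.0, -0.6]
grip_width: 0.061
grip_force: 0.0
```

Emit:
{"op": "move_arm", "data": {
  "series": "0 0 0 0 0 0; 0 0 0 0 0 0; 0 0 0 0 0 0; 0 0 0 0 0 0; 0 0 0 0 0 0; 0 0 0 0 0 0; 0 0 0 0 0 0; 0 0 0 0 0 0",
  "jaw": 0,
  "newtons": 50
}}

```text
time: 43.1
position: [0.4646, -0.0695, 0.0257]
tool_rot: [0.999, 0.04, 0.0, 0.0]
ft_force: [0.0, -1.0, 4.4]
grip_width: 0.0158
grip_force: 33.1
```

Emit:
{"op": "move_arm", "data": {
  "series": "0 0 0 0 0 0; 0 0 0 0 0 0; 0 0 0 0 0 0; 0 0 0 0 0 0"
}}

```text
time: 43.43
position: [0.4646, -0.0695, 0.0257]
tool_rot: [0.999, 0.039, 0.0, 0.0]
ft_force: [-0.4, 0.7, 3.9]
grip_width: 0.0155
grip_force: 50.0
```

Run:
```python
from h import *
delta([.5492,-.2222,.2],-88.4)
```

```text
delta [  72.4  158.9 -174.3] [ 0.   -0.01  2.92] n 5.9 t 43.4 pos [ 0.4646 -0.0695  0.0257] yaw -85.48 F [-0.4  0.7  3.9] w 0.0155 gf 50.0
```

Emit:
{"op": "move_arm", "data": {
  "series": "0 0 -10 0 0 0; 0 0 -35 0 0 0; 0 0 -70 0 0 0; 5 10 -105 0 0 0.5; 15 33 -130 0 0 1; 28 62 -135 0 0 2; 42 92 -135 0 0 3; 55 120 -135 0 0 3"
}}

```text
time: 44.1
position: [0.5297, -0.1862, 0.1624]
tool_rot: [1.0, 0.013, 0.001, 0.001]
ft_force: [0.5, 0.3, -1.6]
grip_width: 0.0153
grip_force: 50.0
```

Emit:
{"op": "move_arm", "data": {
  "series": "10 22 0 0 0 0; 16 35 10 0 0 0; 17.5 39 25 0 0 0; 17.5 39 40 0 0 0; 17.5 39 50 0 0 0; 17.5 39 54 0 0 0; 17.5 39 54 0 0 0; 17.5 39 54 0 0 0"
}}

```text
time: 44.77
position: [0.5473, -0.223, 0.1068]
tool_rot: [1.0, 0.014, -0.0, -0.0]
ft_force: [0.1, 0.0, -1.4]
grip_width: 0.0157
grip_force: 50.0
```

Emit:
{"op": "move_arm", "data": {
  "series": "0 0 0 0 0 0; 0 0 0 0 0 0; 0 0 0 0 0 0; 0 0 0 0 0 0"
}}

```text
time: 45.1
position: [0.5477, -0.2234, 0.1072]
tool_rot: [1.0, 0.013, 0.0, 0.0]
ft_force: [-1.1, 0.1, -0.9]
grip_width: 0.0155
grip_force: 50.0
```

Run:
```python
from h import *
delta([.5492,-.2222,.0657],-88.4)
w=shot('wrist','w18.png');im=w['img'].astype(int)
for y in (125,140): print(y,im[y,300:345].sum(1)[::2].tolist())
```

```text
delta [ 1.5 -1.1 41.5] [ 0.04 -0.05 -0.06] n 1.0 t 45.1 pos [ 0.5477 -0.2234  0.1072] yaw -88.46 F [-1.1  0.1 -0.9] w 0.0155 gf 50.0
125 [389, 390, 390, 388, 516, 690, 709, 724, 582, 453, 460, 442, 443, 433, 425, 398, 385, 393, 394, 391, 399, 391, 395]
140 [684, 683, 683, 684, 650, 399, 410, 443, 441, 455, 465, 445, 442, 433, 420, 400, 471, 498, 501, 495, 498, 502, 502]
```

Emit:
{"op": "move_arm", "data": {
  "series": "1 -1 5 0 0 0; 1 -1 10 0 0 0; 1 -1 15 0 0 0; 1 -1 20 0 0 0; 1 -1 24 0 0 0; 1 -1 27 0 0 0; 1 -1 27 0 0 0; 1 -1 27 0 0 0"
}}

```text
time: 45.82
position: [0.5482, -0.2222, 0.0792]
tool_rot: [1.0, 0.013, -0.0, -0.0]
ft_force: [0.1, -0.2, -0.8]
grip_width: 0.0152
grip_force: 50.0
```

Run:
```python
from h import *
delta([.5492,-.2222,.0657],-88.4);print(robot.get_obs()['moment'])
```

```text
delta [ 1.   0.  13.5] [-0.02  0.03 -0.08] n 0.3 t 45.8 pos [ 0.5482 -0.2222  0.0792] yaw -88.48 F [ 0.1 -0.2 -0.8] w 0.0152 gf 50.0
[-0.02547484  0.14563744 -0.03934148]
```

Emit:
{"op": "move_arm", "data": {
  "series": "0 0 3 0 0 0; 0 0 6 0 0 0; 0 0 9 0 0 0; 0 0 12 0 0 0; 0 0 14 0 0 0; 0 0 16 0 0 0; 0 0 16 0 0 0"
}}

```text
time: 46.4
position: [0.5488, -0.2223, 0.0654]
tool_rot: [1.0, 0.013, 0.001, 0.0]
ft_force: [-1.6, 2.2, 13.2]
grip_width: 0.0155
grip_force: 50.0
```

Run:
```python
from h import *
delta([.5492,-.2222,.0657],-88.4);print(robot.get_obs()['moment'])
```

```text
delta [ 0.4 -0.1 -0.3] [ 0.02 -0.06 -0.08] n 0.0 t 46.4 pos [ 0.5488 -0.2223  0.0654] yaw -88.48 F [-1.6  2.2 13.2] w 0.0155 gf 50.0
[ 0.42216222  0.52192471 -0.08175346]
```

Emit:
{"op": "move_arm", "data": {
  "series": "0 0 0 0 0 0; 0 0 0 0 0 0; 0 0 -2 0 0 0; 0 0 -2 0 0 0; 0 0 -2 0 0 0; 0 0 -2 0 0 0",
  "jaw": 0.4
}}

```text
time: 46.9
position: [0.5483, -0.2224, 0.0653]
tool_rot: [1.0, 0.013, -0.0, -0.0]
ft_force: [0.5, 0.6, -0.4]
grip_width: 0.0342
grip_force: 0.0
```

Emit:
{"op": "move_arm", "data": {
  "series": "0 0 -5 0 0 0; 0 0 -15 0 0 0; -5 0 -35 0 0 0; -20 5 -65 0 0 0; -40 15 -100 0 0 0; -65 25 -135 0 0 0; -85 33 -150 0 0 0; -95 38 -155 0 0 0"
}}

```text
time: 47.57
position: [0.4538, -0.2644, 0.2247]
tool_rot: [1.0, 0.013, 0.002, 0.002]
ft_force: [-0.3, 1.0, -0.4]
grip_width: 0.0348
grip_force: 0.0
```

Emit:
{"op": "move_arm", "data": {
  "series": "-20 2 0 0 0 0; -35 2 0 0 0 0; -40 2 0 0 0 0; -40 2 0 0 0 0; -40 2 0 0 0 0; -40 2 0 0 0 0"
}}

```text
time: 48.07
position: [0.4154, -0.266, 0.2203]
tool_rot: [1.0, 0.013, 0.0, 0.0]
ft_force: [0.1, -0.1, -0.5]
grip_width: 0.0347
grip_force: 0.0
```

Run:
```python
from h import *
w=shot('wrist');t=shot('top');s=shot('side')
a=cv2.resize(w['img'][0:130,215:440],None,fx=3.5,fy=3.0)[:,:790]
b=np.hstack([cv2.resize(s['img'][90:290,180:440],(400,208*3//3)),cv2.resize(t['img'][100:300,190:480],(390,208))])
cv2.imwrite('pics/v.png',np.vstack([cv2.resize(a,(790,390)),b])[:,:,::-1])
print([(n,c,round(d['p'],2),np.round(d['xyz'],4).tolist()) for n in('stamp','tkey','die_block') for c,p in (('w',w),('t',t),('s',s)) for d in robot.tip_of(p,n)[:3] if d['p']>.3])
delta([.4,-.3,.25],-88.4)
```

```text
[('stamp', 'w', 0.97, [0.5557, -0.2191, 0.0459]), ('stamp', 'w', 0.76, [0.5525, -0.3032, 0.0454]), ('stamp', 't', 0.58, [0.5503, -0.3024, 0.0519]), ('stamp', 't', 0.53, [0.5475, -0.222, 0.0498]), ('stamp', 's', 0.74, [0.5535, -0.3049, 0.0496]), ('tkey', 't', 0.76, [0.4407, 0.3418, 0.0103]), ('tkey', 't', 0.68, [0.365, 0.4994, 0.0039]), ('tkey', 't', 0.67, [0.5511, -0.3017, -0.0004]), ('tkey', 's', 0.63, [0.369, 0.4966, 0.0052]), ('tkey', 's', 0.38, [0.4368, 0.338, 0.0085]), ('die_block', 't', 0.78, [0.6269, -0.0064, 0.0128]), ('die_block', 's', 0.6, [0.6309, -0.0066, 0.0135])]
delta [-15.4  33.7 -29.4] [ 0.   -0.   -0.08] n 1.1 t 48.7 pos [ 0.4145 -0.2659  0.2206] yaw -88.48 F [0.6 0.5 0. ] w 0.0345 gf 0.0
```

View pics/v.png

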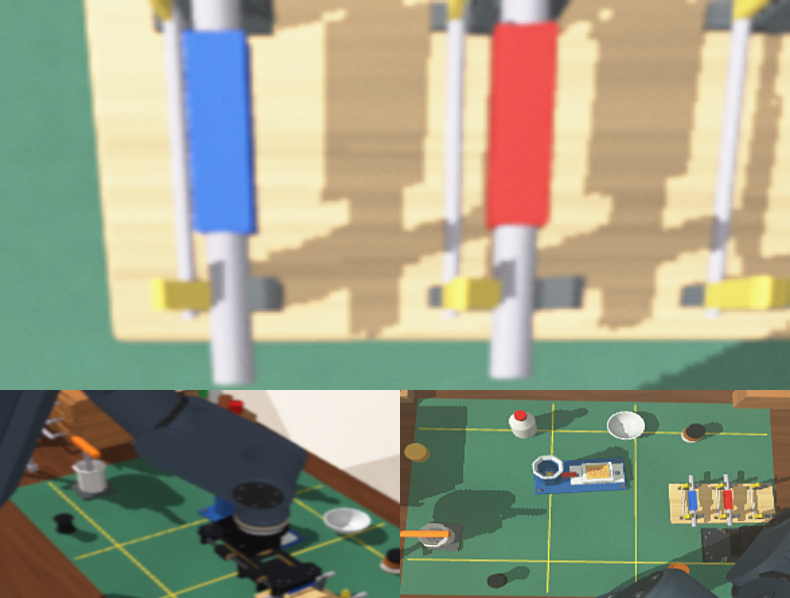

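The wrist view shows both rods in clips 3 and 2 (crop 230 and 515) with the yellow jaws over them. The top view shows the dog over the foot and the key in its tube, and no third tool anywhere.

```bash
python3 -c "
from rig import robot
print(robot.hand_in())"
```

```text
the job is handed in; nothing more can be done
None
```

I handed the job in at about 49 s; hand-in returned no verdict. In the last views the block is home and locked, the key is back in its tube, and the red and blue tools are clipped in the rack; I saw no green tool.

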